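# Chock the slide and press a brass bushing home in a tilted housing

## Robot

A 6-joint arm with a two-finger parallel gripper is mounted at the origin on the work surface. World frame = base frame: x ahead of the robot, y to its left, z up, the work surface at z = 0. Lengths are in m, angles in rad, forces in N, time in s.
With the tool pointing down it reaches from about 0.35 to 0.975 m from the base axis. Payload 4.9 kg.
Tool frame: the origin (TCP) lies midway between the tips of the shut fingers; the grasp point (between the pads) lies 19 mm behind it; z points along the fingers, y is the direction in which the jaws open and shut (so a half turn about z gives the same grasp; the last joint's range is limited). The gripper opens to 85 mm and grips with 20 to 120 N. Pads are 22 mm wide; open, the fingers measure 114 mm over their backs; the gripper's body (76 mm by 85 mm) begins 54 mm behind the grasp point. The pads swing forward as they close: fully open they stand 13 mm farther back than shut.
Start: joints at [1.128, 0.053, 1.613, -0, 1.476, -0.119], TCP at [0.199, 0.593, 0.194] pointing down, gripper open.
Joint ranges: [-3.01, 3.01], [-1.01, 2.22], [0.06, 2.58], [-1.02, 4.17], [0.09, 2.62], [-3.14, 3.14]. Speed limits (rad/s): [2.57, 2.57, 3.14, 3.14, 3.14, 3.14].

## Interface

Orientations are given as a unit quaternion [w, x, y, z].
In Python, from plant import manip gives the robot as it stands. The module is installed in compiled form; this text tells all that it offers.
- The arm moves only by the tool move_arm, never from a script. Its argument "rows" is a list of rows, each an object of numbers: "tx", "ty", "tz": the shift along the tool's x, y, z in m; "ax", "ay", "az": the turn, a rotation vector about the tool's x, y, z in degrees; "jaw": the closure in counts, from 0 (fully open) to 255 (shut). In form: [{"tx": .., "ty": .., "tz": .., "ax": .., "ay": .., "az": .., "jaw": ..}, ...]. A call has 1 to 12 rows; each row shifts and turns the pose as measured when the row begins, along the tool's axes as they then stand; what a row does not reach is not made up. A row lasts 1/10 s, in which the tool goes at most 50 mm and 8.59 degrees, less where a joint would pass 70% of its speed; a pose out of reach is approached as far as the arm can. A call with a gripper value outside its range is refused whole. The fingers move at their own pace and stop on an object; the grip force is fixed at half the most. Time passes only in rows, so rows that do not move let the fingers close. It gives the time, the measured TCP pose, the force and the opening at its end, in the units of the state.
- manip.state(): the state, without advancing time (a new reading comes with each control period).
- manip.grab_frame(name): name is "scene" or "top" or "wrist"; returns a dict with "color" (384x512x3 uint8, red, green, blue), "intrinsics" (3x3 intrinsics, pixels), "R" (3x3) and "t" (3): a world point X has camera coordinates R X + t. Camera axes: x right, y down, z forward; pixel columns grow to the right and rows downward; lengths in m; the calibration is good to about 2 mm. The wrist camera is an equidistant fisheye: a pixel r from the principal point sees the ray r / f radians off the axis. A picture is of the moment at which its call begins. There is no depth.
- manip.job_done(): hands the job in, once; it reports no verdict.
The state is a dict: "time": time; "joint_pos": joint angles; "joint_vel": joint speeds; "joint_efforts": joint torques, N m; "tool_pos": TCP position; "tool_rot": TCP orientation; "contact_force": force on the tool from outside, world axes, zero at the start; "ft_torque": the same for the moment, N m; "gripper_width": opening from 0.0 (shut) to 1.0 (fully open).
Only numpy, scipy, OpenCV 4.12 (cv2) and the standard library are available. Lean on these libraries where they do the work, as an engineer would, in place of code of your own. Each camera call takes 0.05 s, during which the arm holds its last target.

## Task

Stand the pale wooden block that fills the gap between the aluminium carriage and the yellow end wall upright in the middle of that gap, down on the bed, so that the carriage cannot slide, and let go of it. Then start the brass bushing in the tilted bore of the green housing and press it gently home: it drives the tight black seal ring down ahead of it; stop as soon as the force rises because the flange has landed on the housing face, and let go. Leave the thin dark block and everything else on the bench where it is, and leave the carriage where it stands.

Things in the scene. Friction and masses are not known exactly. Their poses are not given: they have to be found in the camera images.
- bed: fixed steel bed of the jig, 260 x 150 mm, plate 12 mm thick. Origin: centre of its underside, on the bench; x runs along the slide from the carriage to the yellow end wall, z up. The yellow end wall (60 mm high, 150 mm wide) has its near face at x = +106 mm; a low yellow stop (30 mm high) is at x = -116 to -130 mm
- gap (a point): centre of the floor of the empty gap between the carriage and the yellow wall (fixed to the bed, at x = 83 mm, 12 mm above the bench, axes as the bed). With the carriage fully back the gap is 46 mm wide along x; it is open at both ends along y. The carriage slab beside it is 45 mm high and 110 mm wide in y, the wall 60 mm high
- carriage (a joint): travel (m) of the carriage along the bed's +x, towards the yellow wall: 0 is fully back, it starts between 0 and 0.002. It slides with only about 3 N of friction, so pressing on the tilted housing makes it run until it meets the wall or a block
- bore (a point): centre of the bore's mouth in the tilted upper face of the green housing (85 x 85 mm face, 55 mm thick) that is bolted on the carriage. Its z axis is the bore axis, pointing out of the bore: up and towards the bed's -x, 30 degrees from vertical; its y is the bed's y. Bore 47 mm in diameter, 45 mm deep, chamfered mouth
- seal (a joint): how far (m) the black seal ring has been driven down the bore. At 0 its top lies 12 mm below the mouth. It resists with about 7 N and stays where it is left; with the bushing home it reads about 0.022
- bushing: loose brass flanged bushing, 76 mm long, about 0.35 kg, standing on its spigot. Origin: centre of the spigot's lower end, z along its axis towards the collar. Spigot 44 mm in diameter from z = 0 to 34 mm (end chamfered 3 mm), flange 62 mm in diameter from 34 to 42 mm, gripping collar 42 mm in diameter from 42 to 76 mm
- shoulder (a point): centre of the flange's underside on the bushing (z = 34 mm); it coincides with point bore when the bushing is home
- block: loose pale wooden block: body 40 mm (its x) by 80 mm (y) by 60 mm high, with a grip rib along the top 22 mm thick (x), 80 mm long (y), from z = 60 to 92 mm. About 0.16 kg. Origin: centre of its underside, z up
- thin_block: a dark wooden block of the same shape but only 26 mm thick in x: too thin for the gap. Leave it
- hammer: bystander: hammer with a pale wooden handle, 260 mm, lying; origin at its middle underside
- bowl: bystander: copper bowl, 110 mm across, 55 mm high; origin under its centre
- jar: bystander: amber glass jar with steel cap, 64 mm across, 85 mm high; origin under its centre
- wrench: bystander: steel wrench, 170 mm, lying; origin at its middle underside
- brush: bystander: wooden brush, 180 mm, lying; origin at its middle underside
- slug: bystander: solid copper cylinder, 48 mm across, 45 mm high; origin under its centre
Not all that is in view belongs to the job. Of the things shaped like the bushing, the brass one is meant.

How it is judged:
On the way, in this order (a step that is already met when the one before it is completed fails the run):
1. the pale block stands in the gap, down on the bed, released (x of block in the frame of gap between -0.008 and 0.008 m and y of block in the frame of gap between -0.03 and 0.03 m and z of block in the frame of gap below 0.005 m and angle between block's own z axis and vertical below 0.12 rad and contact force between the fingers and block below 0.2 N), for 0.2 s.
2. the bushing is home, its flange on the housing face, the seal ring driven down (distance between shoulder and bore below 0.004 m and angle between the z axis of bushing and the z axis of bore, either way round below 0.06 rad and value of joint seal above 0.018 m), for 0.2 s.
At the end, for the whole second after the job is handed in: Pale block upright on the bed in the gap (8 mm across, 30 mm along, under 5 mm off the floor); bushing home (shoulder within 4 mm of the bore mouth, axes within 0.06 rad, ring driven over 18 mm); carriage travel under 12 mm; both parts released and at rest (all of step 1 and all of step 2 and value of joint carriage below 0.012 m and contact force between the fingers and bushing below 0.2 N and linear speed of each of bushing, block below 0.02 m/s); the robot touches nothing.
It fails at once if a bystander or the thin block is moved more than 40 mm (distance of any of hammer, bowl, jar, wrench, brush, slug, thin_block from where it was at the start of the episode above 0.04 m).
It fails at once if the bushing is forced: over 70 N between it and the jig (contact force between bushing and bed above 70 N).
It fails at once if the carriage runs more than 20 mm (value of joint carriage above 0.02 m).
It also fails if it takes over 58 s, if anything falls off the work surface, if the arm or the gripper's body presses on something with over 40 N, if the wrist force passes 120 N, or if a joint passes its speed limit or range.

## Working session

There is one attempt and no reset: what is moved stays moved. The work goes in short steps, Python scripts to look and compute and a tool call to move; the robot and the scene stay as the last step left them, time stands still between calls to the robot, and variables do not carry over. Pictures are saved under pics/ and viewed, and the job is handed in when it is done.

Besides the shell and the picture viewer there is one more tool, called after "Request:" as a command line: name --argument value ..., lists and objects as JSON in quotes. move_arm: Moves the arm, as the interface text tells. Its arguments: {"type":"object","properties":{"rows":{"type":"array"}},"required":["rows"]}

```bash
mkdir -p pics
cat > h.py <<'E'
import numpy as np, cv2
from plant import manip
def grab(n,name=None):
    f=manip.grab_frame(n)
    if name: cv2.imwrite('pics/'+name+'.png',f['color'][:,:,::-1])
    return f
E
python3 - <<'E'
from h import *
import pickle
d={}
for n in ['scene','top','wrist']:
    d[n]=grab(n,n+'0')
    print(n,d[n]['intrinsics'].round(1).tolist(),d[n]['R'].round(3).tolist(),d[n]['t'].round(3).tolist())
pickle.dump(d,open('f0.pkl','wb'))
print(manip.state())
E
```

```text
scene [[430.3, 0.0, 259.7], [0.0, 430.3, 186.6], [0.0, 0.0, 1.0]] [[-0.54, 0.842, -0.008], [0.64, 0.405, -0.653], [-0.547, -0.357, -0.757]] [0.301, -0.254, 1.741]
top [[450.7, 0.0, 246.4], [0.0, 450.7, 188.0], [0.0, 0.0, 1.0]] [[0.019, -1.0, 0.01], [-0.986, -0.02, -0.167], [0.168, -0.006, -0.986]] [-0.02, 0.487, 1.519]
wrist [[297.3, 0.0, 255.7], [0.0, 297.3, 191.1], [0.0, 0.0, 1.0]] [[0.318, 0.948, -0.0], [0.914, -0.306, 0.267], [0.253, -0.085, -0.964]] [-0.625, -0.036, 0.377]
{'time': 0.15, 'joint_pos': array([ 1.12797899e+00,  5.32516870e-02,  1.61398453e+00,  3.27448550e-06,
        1.47601069e+00, -1.18994885e-01]), 'joint_vel': array([-0.00051054, -0.00337937, -0.00050335,  0.00157802,  0.00035197,
       -0.00135954]), 'joint_efforts': array([ 2.37708782e-04, -3.94248068e+01, -3.70720375e+01, -1.01325286e-04,
        4.78985297e-03, -7.05492667e-06]), 'tool_pos': array([0.19862724, 0.59201431, 0.19291313]), 'tool_rot': array([-2.30866532e-04,  1.61204828e-01,  9.86920625e-01, -7.94253011e-04]), 'contact_force': array([-0.27566318,  0.82937938,  0.11372056]), 'ft_torque': array([-0.00243206,  0.03367579, -0.02068856]), 'gripper_width': 0.9989632013738597}
```

View pics/scene0.png

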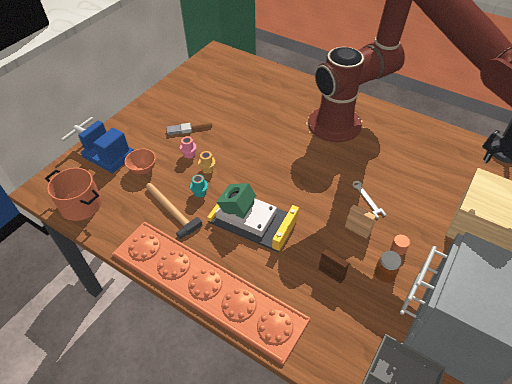

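View pics/top0.png

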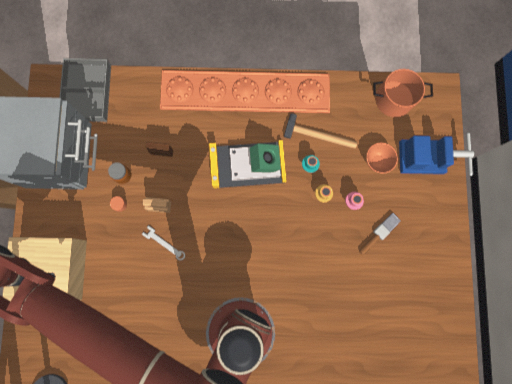

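View pics/wrist0.png

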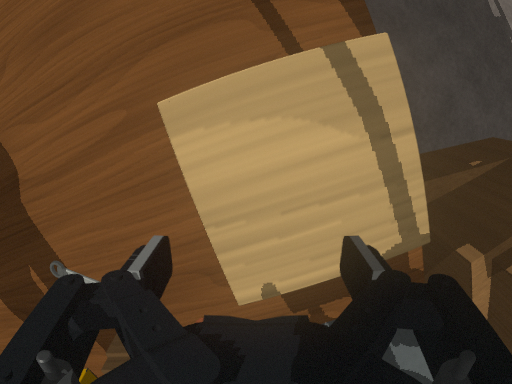

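Candidates in the top view:
- Bushing shapes: teal (311,163), brass/yellow (324,193), pink (355,200). I choose the brass one at (324,193).
- Blocks: pale (156,205) and dark thin (159,152). I choose the pale one at (156,205).

Next I check both in close crops.

Run:
```python
import cv2
t=cv2.imread('pics/top0.png');s=cv2.imread('pics/scene0.png')
a=cv2.resize(t[130:225,200:370],None,fx=4.5,fy=4.5,interpolation=cv2.INTER_CUBIC); cv2.imwrite('pics/c1.png',a)
a=cv2.resize(t[140:225,100:200],None,fx=6,fy=6,interpolation=cv2.INTER_CUBIC); cv2.imwrite('pics/c2.png',a)
a=cv2.resize(s[130:260,160:310],None,fx=4.5,fy=4.5,interpolation=cv2.INTER_CUBIC); cv2.imwrite('pics/c3.png',a)
a=cv2.resize(s[175:285,310:420],None,fx=5,fy=5,interpolation=cv2.INTER_CUBIC); cv2.imwrite('pics/c4.png',a)
```

```text
(no output)
```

View pics/c1.png

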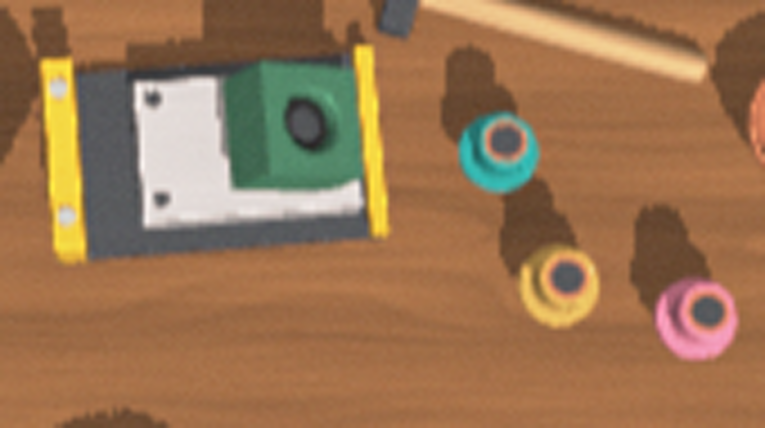

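View pics/c2.png

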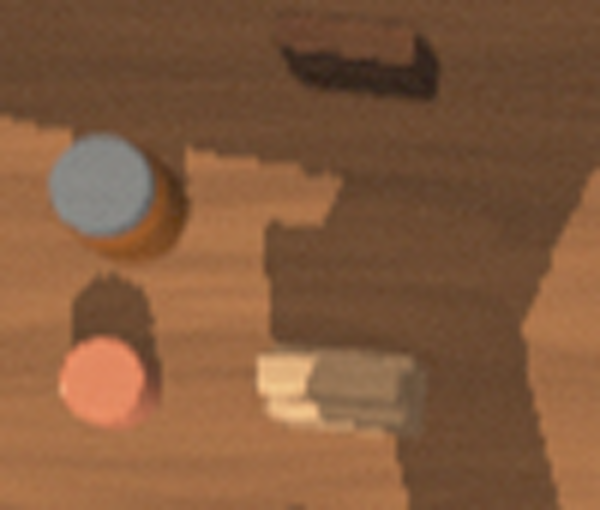

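View pics/c3.png

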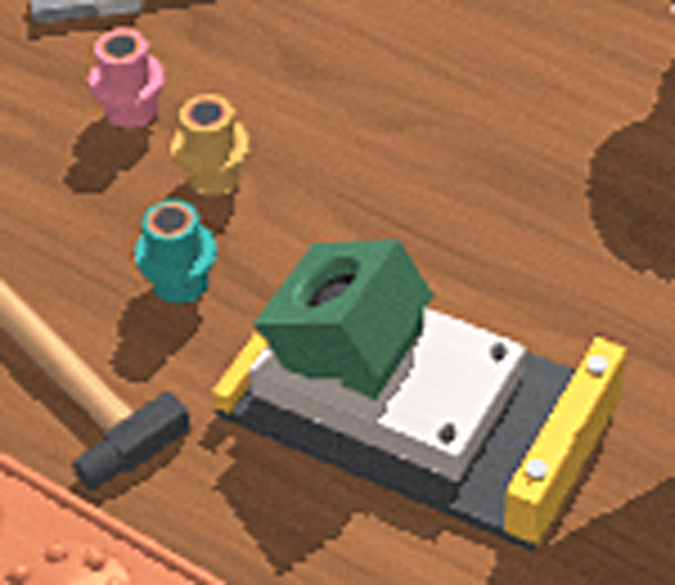

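View pics/c4.png

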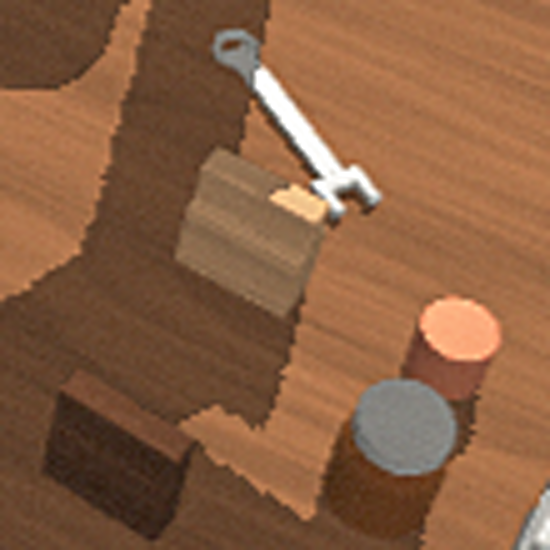

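```bash
cat >> h.py <<'E'
import pickle
from scipy.optimize import least_squares
F0=pickle.load(open('f0.pkl','rb')) if __import__('os').path.exists('f0.pkl') else None
def proj(f,X):
    X=np.atleast_2d(X); c=X@f['R'].T+f['t']; K=f['intrinsics']
    return np.c_[K[0,0]*c[:,0]/c[:,2]+K[0,2],K[1,1]*c[:,1]/c[:,2]+K[1,2]]
def projw(f,X):
    X=np.atleast_2d(X); c=X@f['R'].T+f['t']; K=f['intrinsics']
    th=np.arctan2(np.hypot(c[:,0],c[:,1]),c[:,2]); ph=np.arctan2(c[:,1],c[:,0])
    return np.c_[K[0,0]*th*np.cos(ph)+K[0,2],K[1,1]*th*np.sin(ph)+K[1,2]]
def tri(obs):
    # obs: list (frame, px) pinhole
    A=[];b=[]
    for f,p in obs:
        K=f['intrinsics'];
        for i in (0,1):
            k=(p[i]-K[i,2])/K[i,i]
            a=f['R'][i]-k*f['R'][2]; A.append(a); b.append(k*f['t'][2]-f['t'][i])
    x,_,_,_=np.linalg.lstsq(np.array(A),np.array(b),rcond=None); 
    e=[proj(f,x)[0]-p for f,p in obs]
    return x,np.round(e,1)
def pose(q,X):
    x,y,w=q[:3]; c,s=np.cos(w),np.sin(w); X=np.atleast_2d(X)
    return np.c_[x+c*X[:,0]-s*X[:,1],y+s*X[:,0]+c*X[:,1],X[:,2]]
def draw(img,f,X,pr,col,scale=1,off=(0,0)):
    pass
E
python3 - <<'E'
from h import *
c=lambda off,s:(lambda u,v:((u+.5)/s-.5+off[0],(v+.5)/s-.5+off[1]))
c1=c((200,130),4.5);c2=c((100,140),6);c3=c((160,130),4.5);c4=c((310,175),5)
T,S=F0['top'],F0['scene']
for n in('top','scene'): print(n,(-F0[n]['R'].T@F0[n]['t']).round(3))
pts={'wall106+':(c3(597,338),c1(87,257)),'wall130+':(c3(627,347),c1(57,262)),'wall130-':(c3(538,495),c1(43,60)),'wall106-':(c3(507,487),c1(71,58)),
'bushtop':(c3(207,112),c1(567,277)),'tealtop':(c3(170,218),c1(505,141)),'pinktop':(c3(121,45),c1(708,311)),'bore':(c3(333,282),c1(308,124)),
'slugtop':(c4(460,330),c2(102,380)),'jartop':(c4(405,425),c2(102,184))}
for k,(a,b) in pts.items():
    print(k,*[z.round(3).tolist() for z in tri([(S,a),(T,b)])])
E
```

```text
top [ 0.226 -0.     1.58 ]
scene [1.277 0.472 1.154]
wall106+ [0.489, 0.084, 0.051] [[0.2, 0.0], [0.2, -0.1]]
wall130+ [0.485, 0.106, 0.051] [[0.2, 0.0], [0.2, -0.1]]
wall130- [0.639, 0.122, 0.067] [[-0.1, -0.0], [-0.1, 0.1]]
wall106- [0.642, 0.1, 0.063] [[0.0, 0.0], [0.0, -0.0]]
bushtop [0.476, -0.278, 0.078] [[0.0, 0.0], [0.0, -0.0]]
tealtop [0.58, -0.233, 0.078] [[0.2, 0.0], [0.2, -0.1]]
pinktop [0.452, -0.384, 0.078] [[0.0, 0.0], [0.0, -0.0]]
bore [0.584, -0.081, 0.104] [[0.0, 0.0], [0.0, -0.0]]
slugtop [0.426, 0.434, 0.043] [[0.0, 0.0], [0.0, -0.0]]
jartop [0.533, 0.431, 0.079] [[-0.1, -0.0], [-0.1, 0.0]]
```

```bash
cat >> h.py <<'E'
from scipy.spatial.transform import Rotation as Ro
def rayz(f,p,z,wrist=False):
    K=f['intrinsics']; a=np.array([(p[0]-K[0,2])/K[0,0],(p[1]-K[1,2])/K[1,1]])
    if wrist:
        r=np.linalg.norm(a); d=np.array([*(np.sin(r)*a/max(r,1e-9)),np.cos(r)])
    else: d=np.array([*a,1.])
    d=f['R'].T@d; C=-f['R'].T@f['t']; return C+d*(z-C[2])/d[2]
def tool():
    s=manip.state(); q=s['tool_rot']; return s,np.array(s['tool_pos']),Ro.from_quat([q[1],q[2],q[3],q[0]])
def togo(P,R):
    """shift in current tool axes (mm), rot vector in tool axes (deg)"""
    s,p,r=tool()
    print('t',round(s['time'],2),'pos',p.round(4),'w',round(s['gripper_width'],3),'F',np.round(s['contact_force'],1))
    print('shift mm',((r.inv().apply(np.array(P)-p))*1000).round(1),'turn deg',np.degrees((r.inv()*R).as_rotvec()).round(2))
def down(yaw_y):
    "tool pointing down with jaw axis y at world azimuth yaw (deg)"
    a=np.radians(yaw_y); y=np.array([np.cos(a),np.sin(a),0]); z=np.array([0,0,-1.]); x=np.cross(y,z)
    return Ro.from_matrix(np.c_[x,y,z])
E
python3 - <<'E'
from h import *
T,S=F0['top'],F0['scene']
c2=lambda u,v:((u+.5)/6-.5+100,(v+.5)/6-.5+140)
c4=lambda u,v:((u+.5)/5-.5+310,(v+.5)/5-.5+175)
print(rayz(T,c2(338,372),.092),rayz(T,c2(338,415),.06))
print('scene rib',[rayz(S,c4(*p),.092).round(3) for p in [(218,152),(328,208),(208,180)]])
W=F0['wrist'];_,p,r=tool(); print('cam in tool',r.inv().apply(-W['R'].T@W['t']-p).round(3), (W['R']@r.as_matrix()).round(3).tolist())
print('tool x,y',r.as_matrix().round(3).tolist())
togo([.42,.35,.26],down(0))
togo([.42,.35,.26],down(180))
E
```

```text
[0.42708751 0.28987528 0.092     ] [0.40693617 0.29483691 0.06      ]
scene rib [array([0.418, 0.26 , 0.092]), array([0.422, 0.335, 0.092]), array([0.441, 0.264, 0.092])]
cam in tool [ 0.067 -0.    -0.18 ] [[0.0, 1.0, -0.001], [-0.964, 0.0, -0.268], [-0.268, 0.001, 0.964]]
tool x,y [[-0.948, 0.318, -0.001], [0.318, 0.948, -0.001], [0.0, -0.002, -1.0]]
t 0.15 pos [0.1986 0.592  0.1929] w 0.999 F [-0.3  0.8  0.1]
shift mm [-286.9 -159.1  -66.9] turn deg [-9.000e-02  5.000e-02  7.145e+01]
t 0.15 pos [0.1986 0.592  0.1929] w 0.999 F [-0.3  0.8  0.1]
shift mm [-286.9 -159.1  -66.9] turn deg [-5.0000e-02 -1.0000e-01 -1.0855e+02]
```

Request:
move_arm --rows '[{"tz": -0.012,"az": 8.5,"jaw": 0},{"tz": -0.012,"az": 8.5,"jaw": 0},{"tz": -0.012,"az": 8.5,"jaw": 0},{"tz": -0.012,"az": 8.5,"jaw": 0},{"tz": -0.012,"az": 8.5,"jaw": 0},{"tz": -0.012,"az": 8.5,"jaw": 0},{"tz": -0.0,"az": 8.5,"jaw": 0},{"tz": -0.0,"az": 8.5,"jaw": 0},{"tz": 0,"az": 3.5,"jaw": 0}]'

```text
schema error: expected keys tx, ty, tz, ax, ay, az, jaw
```

Run:
```python
from h import *
togo([.428,.298,.25],down(0))
```

```text
t 0.15 pos [0.1986 0.592  0.1929] w 0.999 F [-0.3  0.8  0.1]
shift mm [-311.  -205.8  -56.8] turn deg [-9.000e-02  5.000e-02  7.145e+01]
```

All keys required.

Request:
move_arm --rows '[{"tx": 0,"ty": 0,"tz": -0.012,"ax": 0,"ay": 0,"az": 8.5,"jaw": 0},{"tx": 0,"ty": 0,"tz": -0.012,"ax": 0,"ay": 0,"az": 8.5,"jaw": 0},{"tx": 0,"ty": 0,"tz": -0.012,"ax": 0,"ay": 0,"az": 8.5,"jaw": 0},{"tx": 0,"ty": 0,"tz": -0.012,"ax": 0,"ay": 0,"az": 8.5,"jaw": 0},{"tx": 0,"ty": 0,"tz": -0.012,"ax": 0,"ay": 0,"az": 8.5,"jaw": 0},{"tx": 0,"ty": 0,"tz": 0,"ax": 0,"ay": 0,"az": 8.5,"jaw": 0},{"tx": 0,"ty": 0,"tz": 0,"ax": 0,"ay": 0,"az": 8.5,"jaw": 0},{"tx": 0,"ty": 0,"tz": 0,"ax": 0,"ay": 0,"az": 8.5,"jaw": 0},{"tx": 0,"ty": 0,"tz": 0,"ax": 0,"ay": 0,"az": 3.5,"jaw": 0}]'

```text
time: 1.05
tool_pos: [0.1976, 0.5898, 0.2501]
tool_rot: [0.002, 0.715, 0.699, -0.005]
contact_force: [0.5, 0.7, 0.3]
gripper_width: 1.001
```

Run:
```python
from h import *
togo([.428,.298,.25],down(0))
```

```text
t 1.05 pos [0.1976 0.5898 0.2501] w 1.001 F [0.5 0.7 0.3]
shift mm [-286.6  236.9    1.8] turn deg [-0.25  0.54 -1.29]
```

Request:
move_arm --rows '[{"tx": -0.036,"ty": 0.03,"tz": 0,"ax": 0,"ay": 0,"az": 0,"jaw": 0},{"tx": -0.036,"ty": 0.03,"tz": 0,"ax": 0,"ay": 0,"az": 0,"jaw": 0},{"tx": -0.036,"ty": 0.03,"tz": 0,"ax": 0,"ay": 0,"az": 0,"jaw": 0},{"tx": -0.036,"ty": 0.03,"tz": 0,"ax": 0,"ay": 0,"az": 0,"jaw": 0},{"tx": -0.036,"ty": 0.03,"tz": 0,"ax": 0,"ay": 0,"az": 0,"jaw": 0},{"tx": -0.036,"ty": 0.03,"tz": 0,"ax": 0,"ay": 0,"az": 0,"jaw": 0},{"tx": -0.036,"ty": 0.03,"tz": 0,"ax": 0,"ay": 0,"az": 0,"jaw": 0},{"tx": -0.036,"ty": 0.03,"tz": 0,"ax": 0,"ay": 0,"az": 0,"jaw": 0},{"tx": 0,"ty": 0,"tz": 0,"ax": 0,"ay": 0,"az": 0,"jaw": 0}]'

```text
time: 1.95
tool_pos: [0.437, 0.2856, 0.2475]
tool_rot: [0.002, 0.714, 0.7, -0.007]
contact_force: [-0.1, 0.1, 0.9]
gripper_width: 0.998
```

Run:
```python
from h import *
f=grab('wrist','w1'); pickle.dump(f,open('w1.pkl','wb'))
cv2.imwrite('pics/w1b.png',cv2.resize(f['color'][:,:,::-1],(800,600),interpolation=cv2.INTER_CUBIC))
togo([.428,.298,.25],down(0))
```

```text
t 2.0 pos [0.4356 0.2873 0.2474] w 1.003 F [-0.3  0.3 -0.4]
shift mm [10.5 -7.8 -2.7] turn deg [-0.45  0.7  -0.96]
```

View pics/w1b.png

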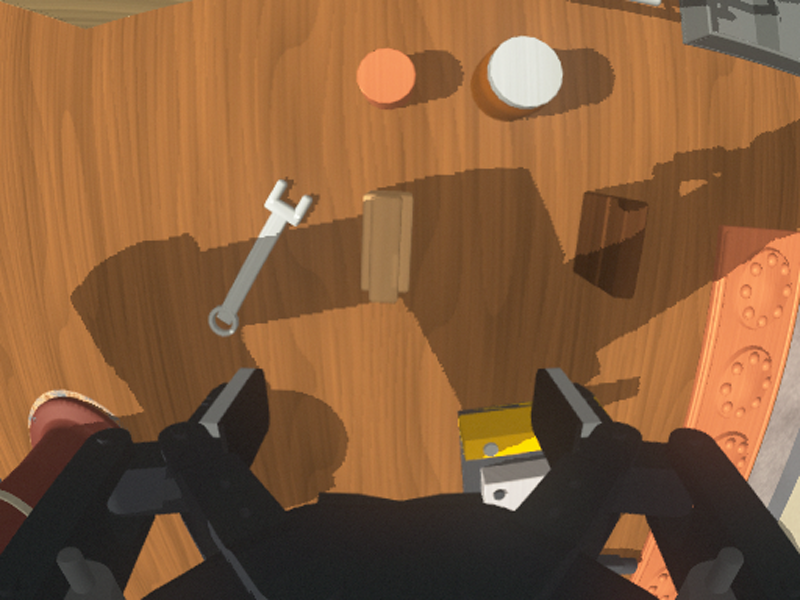

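Run:
```python
from h import *
f=pickle.load(open('w1.pkl','rb'))
cv2.imwrite('pics/w1c.png',cv2.resize(f['color'][110:205,215:285,::-1],None,fx=6,fy=6,interpolation=cv2.INTER_CUBIC))
```

```text
(no output)
```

View pics/w1c.png

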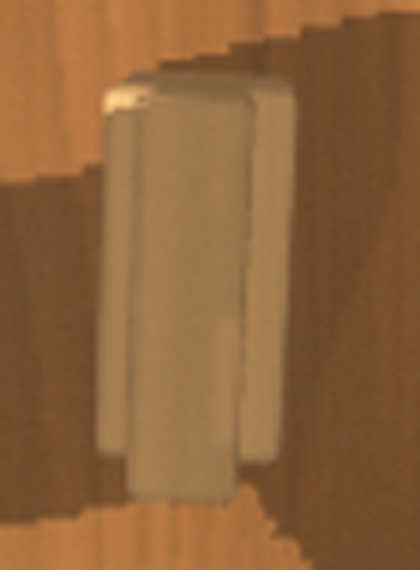

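Run:
```python
from h import *
f=pickle.load(open('w1.pkl','rb'))
c=lambda u,v:((u+.5)/6-.5+215,(v+.5)/6-.5+110)
for p,z in [((135,95),.092),((248,97),.092),((236,500),.092),((130,494),.092),((105,105),.06),((295,95),.06),((280,460),.06),((97,453),.06)]:
    print(p,z,rayz(f,c(*p),z,True).round(4))
```

```text
(135, 95) 0.092 [0.4173 0.3351 0.092 ]
(248, 97) 0.092 [0.4384 0.3343 0.092 ]
(236, 500) 0.092 [0.4346 0.2561 0.092 ]
(130, 494) 0.092 [0.4139 0.2576 0.092 ]
(105, 105) 0.06 [0.4089 0.3313 0.06  ]
(295, 95) 0.06 [0.4478 0.3325 0.06  ]
(280, 460) 0.06 [0.4436 0.2553 0.06  ]
(97, 453) 0.06 [0.4046 0.2575 0.06  ]
```

Run:
```python
from h import *
togo([.426,.295,.064],down(-2.7))
```

```text
t 2.0 pos [0.4356 0.2873 0.2474] w 1.003 F [-0.3  0.3 -0.4]
shift mm [  9.8  -8.3 183.3] turn deg [-0.44  0.71  1.74]
```

Request:
move_arm --rows '[{"tx": 0.01,"ty": -0.008,"tz": 0.03,"ax": -0.4,"ay": 0.7,"az": 1.7,"jaw": 0},{"tx": 0,"ty": 0,"tz": 0.04,"ax": 0,"ay": 0,"az": 0,"jaw": 0},{"tx": 0,"ty": 0,"tz": 0.04,"ax": 0,"ay": 0,"az": 0,"jaw": 0},{"tx": 0,"ty": 0,"tz": 0.03,"ax": 0,"ay": 0,"az": 0,"jaw": 0}]'

```text
time: 2.4
tool_pos: [0.4298, 0.3028, 0.1102]
tool_rot: [0.001, 0.723, 0.691, 0.007]
contact_force: [0.8, 0.5, -0.8]
gripper_width: 0.999
```

Run:
```python
from h import *
togo([.426,.295,.064],down(-2.7))
```

```text
t 2.4 pos [0.4298 0.3028 0.1102] w 0.999 F [ 0.8  0.5 -0.8]
shift mm [-8.4 -3.9 46. ] turn deg [ 0.61 -0.53  0.07]
```

Request:
move_arm --rows '[{"tx": -0.008,"ty": -0.004,"tz": 0,"ax": 0.6,"ay": -0.5,"az": 0,"jaw": 0},{"tx": 0,"ty": 0,"tz": 0.02,"ax": 0,"ay": 0,"az": 0,"jaw": 0},{"tx": 0,"ty": 0,"tz": 0.02,"ax": 0,"ay": 0,"az": 0,"jaw": 0},{"tx": 0,"ty": 0,"tz": 0,"ax": 0,"ay": 0,"az": 0,"jaw": 0}]'

```text
time: 2.8
tool_pos: [0.4193, 0.296, 0.0671]
tool_rot: [-0.002, 0.721, 0.693, -0.004]
contact_force: [-0.7, 0.3, 0.1]
gripper_width: 1.0
```

Run:
```python
from h import *
togo([.426,.295,.064],down(-2.7))
```

```text
t 2.8 pos [0.4193 0.296  0.0671] w 1.0 F [-0.7  0.3  0.1]
shift mm [-0.7  6.7  3.1] turn deg [-0.51  0.23  0.42]
```

Request:
move_arm --rows '[{"tx": 0,"ty": 0.006,"tz": 0.003,"ax": -0.4,"ay": 0.2,"az": 0.3,"jaw": 0},{"tx": 0,"ty": 0,"tz": 0,"ax": 0,"ay": 0,"az": 0,"jaw": 0}]'

```text
time: 3.0
tool_pos: [0.4269, 0.2972, 0.0676]
tool_rot: [0.0, 0.722, 0.691, 0.001]
contact_force: [-0.5, -0.1, -0.1]
gripper_width: 0.999
```

Run:
```python
from h import *
togo([.426,.295,.064],down(-2.7))
```

```text
t 3.0 pos [0.4269 0.2972 0.0676] w 0.999 F [-0.5 -0.1 -0.1]
shift mm [-2.3 -0.8  3.6] turn deg [ 0.13 -0.1   0.18]
```

Request:
move_arm --rows '[{"tx": -0.002,"ty": -0.001,"tz": 0.004,"ax": 0,"ay": 0,"az": 0,"jaw": 0},{"tx": 0,"ty": 0,"tz": 0,"ax": 0,"ay": 0,"az": 0,"jaw": 255},{"tx": 0,"ty": 0,"tz": 0,"ax": 0,"ay": 0,"az": 0,"jaw": 255},{"tx": 0,"ty": 0,"tz": 0,"ax": 0,"ay": 0,"az": 0,"jaw": 255},{"tx": 0,"ty": 0,"tz": 0,"ax": 0,"ay": 0,"az": 0,"jaw": 255},{"tx": 0,"ty": 0,"tz": 0,"ax": 0,"ay": 0,"az": 0,"jaw": 255},{"tx": 0,"ty": 0,"tz": 0,"ax": 0,"ay": 0,"az": 0,"jaw": 255}]'

```text
time: 3.7
tool_pos: [0.4284, 0.2964, 0.0678]
tool_rot: [0.001, 0.723, 0.691, 0.005]
contact_force: [-0.0, -0.8, 0.6]
gripper_width: 0.004
```

Run:
```python
from h import *
togo([.426,.295,.064],down(-2.7))
```

```text
t 3.7 pos [0.4284 0.2964 0.0678] w 0.004 F [-0.  -0.8  0.6]
shift mm [-1.5 -2.3  3.8] turn deg [ 0.46 -0.29  0.17]
```

Run:
```python
from h import *
for n in('wrist','scene'):
    f=grab(n,n+'2'); a=f['color'][:,:,::-1]
    if n=='scene': a=a[150:300,290:440]; a=cv2.resize(a,(600,600))
    else: a=cv2.resize(a,(800,600))
    cv2.imwrite(f'pics/{n}2b.png',a)
```

```text
(no output)
```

View pics/wrist2b.png

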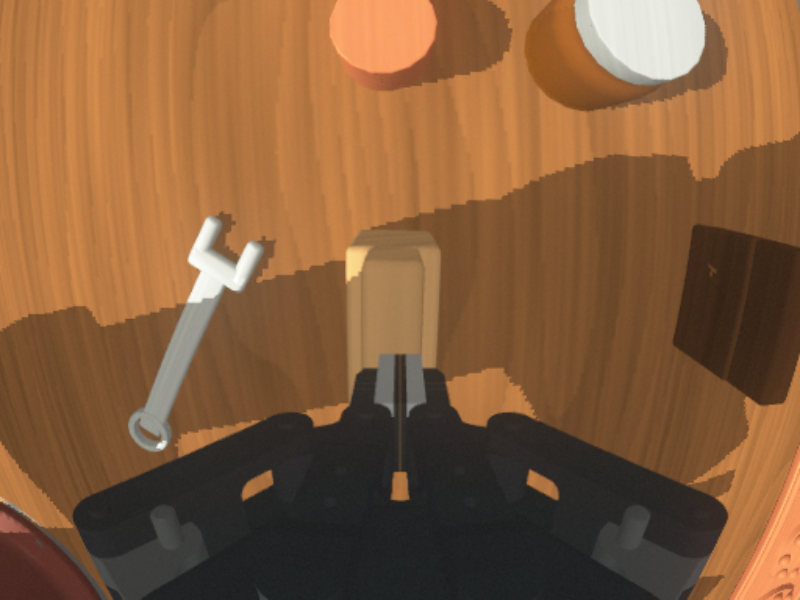

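View pics/scene2b.png

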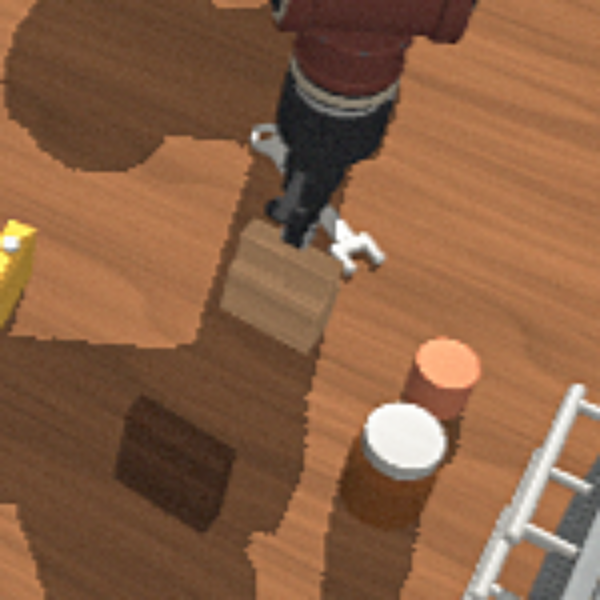

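Run:
```python
from h import *
s,p,r=tool()
f=manip.grab_frame('wrist'); k=800/512
print('tcp px',projw(f,p)*k)
for X in [(.426,.335,.092),(.426,.256,.092),(.428,.335,.06),(.428,.256,.06)]: print(X,projw(f,X)*k)
print('scene tcp',((proj(F0['scene'],p)-[290,150])*4), 'grasp',((proj(F0['scene'],p+[0,0,.019])-[290,150])*4))
print('scene rib', ((proj(F0['scene'],[(.426,.335,.092),(.426,.256,.092)])-[290,150])*4))
print('cam in tool',r.inv().apply(-f['R'].T@f['t']-p).round(3))
```

```text
tcp px [[396.45822174 340.25451523]]
(0.426, 0.335, 0.092) [[384.3840017  258.53551175]]
(0.426, 0.256, 0.092) [[395.27666815 455.27135103]]
(0.428, 0.335, 0.06) [[391.14591076 244.40937005]]
(0.428, 0.256, 0.06) [[399.61445809 416.09988885]]
scene tcp [[285.09821442 267.99311998]] grasp [[289.29293617 253.30750829]]
scene rib [[338.50049073 268.63157904]
 [243.86043142 225.20520862]]
cam in tool [ 0.067  0.001 -0.18 ]
```

Run:
```python
from h import *
f=cv2.imread('pics/scene2.png')[180:240,340:390]; cv2.imwrite('pics/s2c.png',cv2.resize(f,None,fx=10,fy=10,interpolation=cv2.INTER_CUBIC))
f=cv2.imread('pics/wrist2.png')[135:260,210:300]; cv2.imwrite('pics/w2c.png',cv2.resize(f,None,fx=5,fy=5,interpolation=cv2.INTER_CUBIC))
```

```text
(no output)
```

View pics/s2c.png

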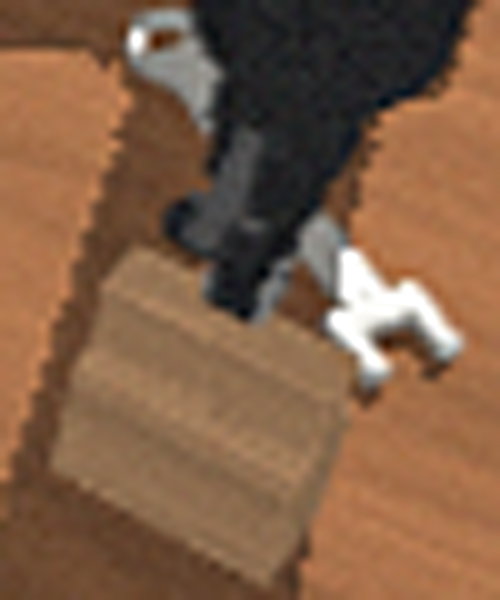

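View pics/w2c.png

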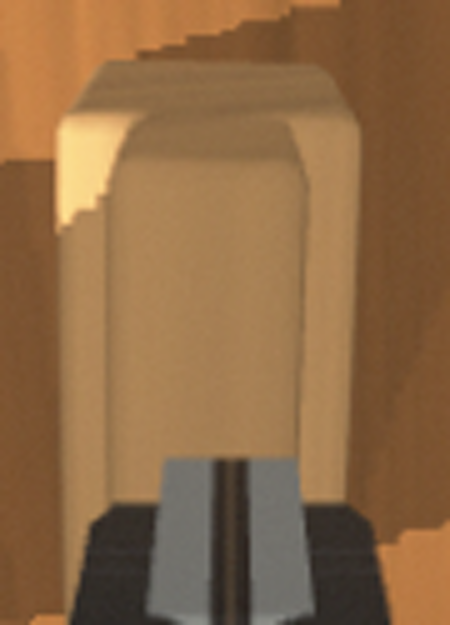

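Request:
move_arm --rows '[{"tx": 0,"ty": 0,"tz": -0.02,"ax": 0,"ay": 0,"az": 0,"jaw": 0},{"tx": 0,"ty": 0,"tz": 0,"ax": 0,"ay": 0,"az": 0,"jaw": 0},{"tx": 0,"ty": 0,"tz": 0,"ax": 0,"ay": 0,"az": 0,"jaw": 0},{"tx": 0,"ty": 0,"tz": 0,"ax": 0,"ay": 0,"az": 0,"jaw": 0},{"tx": 0,"ty": 0,"tz": 0,"ax": 0,"ay": 0,"az": 0,"jaw": 0},{"tx": 0,"ty": 0,"tz": 0,"ax": 0,"ay": 0,"az": 0,"jaw": 0}]'

```text
time: 4.45
tool_pos: [0.4266, 0.2955, 0.085]
tool_rot: [0.001, 0.723, 0.691, 0.003]
contact_force: [-0.4, 0.4, -0.3]
gripper_width: 0.992
```

Run:
```python
from h import *
f=grab('wrist'); pickle.dump(f,open('w3.pkl','wb'))
cv2.imwrite('pics/w3b.png',cv2.resize(f['color'][:,:,::-1],(800,600),interpolation=cv2.INTER_CUBIC))
g=grab('scene')['color'][150:250,300:420,::-1]; cv2.imwrite('pics/s3b.png',cv2.resize(g,None,fx=6,fy=6,interpolation=cv2.INTER_CUBIC))
togo([.426,.296,.046],down(-2.7))
```

```text
t 4.55 pos [0.4266 0.2955 0.0851] w 0.997 F [-0.   0.6 -0.2]
shift mm [ 0.4 -0.8 39.1] turn deg [ 0.24 -0.17  0.17]
```

View pics/w3b.png

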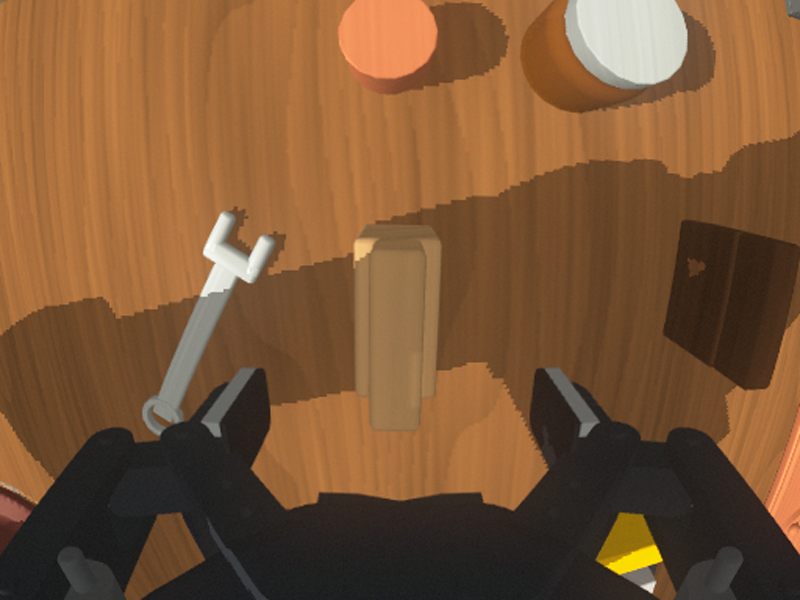

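View pics/s3b.png

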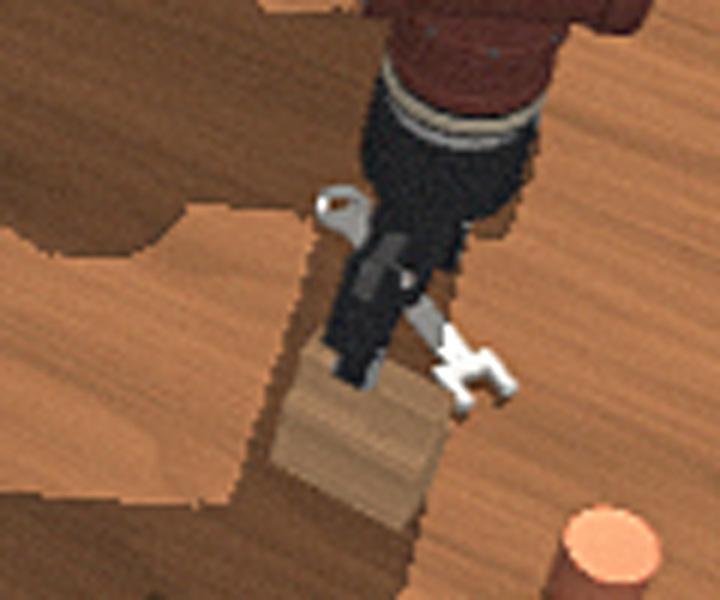

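Run:
```python
from h import *
S=F0['scene']
for z in (.085,.098,.11,.12,.13,.14):
    print(z,(proj(S,[[.470,.2955,z],[.484,.2955,z],[.470,.3065,z],[.484,.2845,z]])-[300,150])*6)
f=pickle.load(open('w3.pkl','rb'))
for z in (.085,.098,.11,.12,.13,.14):
    print(z,(projw(f,[[.3841,.2955,z],[.4691,.2955,z],[.4691,.3065,z]])*800/512).round())
```

```text
0.085 [[338.26727983 436.53205652]
 [326.72836693 455.52428661]
 [358.2606428  445.95764653]
 [306.77275543 446.04320791]]
0.098 [[342.45254823 421.36364895]
 [330.85069542 440.41058812]
 [362.60999878 430.81478081]
 [310.73149842 430.90338604]]
0.11 [[346.37237045 407.15728146]
 [334.7119005  426.25424675]
 [366.68368022 416.63171295]
 [314.4393165  416.72320176]]
0.12 [[349.68117373 395.1653918 ]
 [337.97147298 414.30367179]
 [370.12249383 404.65902252]
 [317.56927873 404.7529701 ]]
0.13 [[353.02914581 383.03154515]
 [341.26986362 402.21077775]
 [373.60214065 392.5441658 ]
 [320.73640082 392.64062427]]
0.14 [[356.41698632 370.75320581]
 [344.60777001 389.97300706]
 [377.12335231 380.28459552]
 [323.94134846 380.38361833]]
0.085 [[295. 344.]
 [498. 335.]
 [498. 310.]]
0.098 [[289. 355.]
 [505. 346.]
 [505. 320.]]
0.11 [[282. 368.]
 [512. 358.]
 [513. 330.]]
0.12 [[275. 379.]
 [518. 369.]
 [519. 340.]]
0.13 [[268. 392.]
 [525. 381.]
 [527. 350.]]
0.14 [[260. 406.]
 [533. 395.]
 [535. 362.]]
```

Request:
move_arm --rows '[{"tx": 0,"ty": -0.001,"tz": 0.02,"ax": 0,"ay": 0,"az": 0,"jaw": 0},{"tx": 0,"ty": 0,"tz": 0.02,"ax": 0,"ay": 0,"az": 0,"jaw": 0},{"tx": 0,"ty": 0,"tz": 0.01,"ax": 0,"ay": 0,"az": 0,"jaw": 0},{"tx": 0,"ty": 0,"tz": 0,"ax": 0,"ay": 0,"az": 0,"jaw": 0}]'

```text
time: 4.95
tool_pos: [0.4266, 0.2961, 0.0342]
tool_rot: [0.001, 0.723, 0.691, 0.003]
contact_force: [-0.3, -0.8, 0.1]
gripper_width: 1.002
```

Run:
```python
from h import *
togo([.426,.296,.021],down(-2.7))
f=grab('wrist')
cv2.imwrite('pics/w4b.png',cv2.resize(f['color'][:,:,::-1],(800,600),interpolation=cv2.INTER_CUBIC))
```

```text
t 4.95 pos [0.4266 0.2961 0.0342] w 1.002 F [-0.3 -0.8  0.1]
shift mm [-0.1 -0.6 13.2] turn deg [ 0.34 -0.23  0.17]
```

View pics/w4b.png

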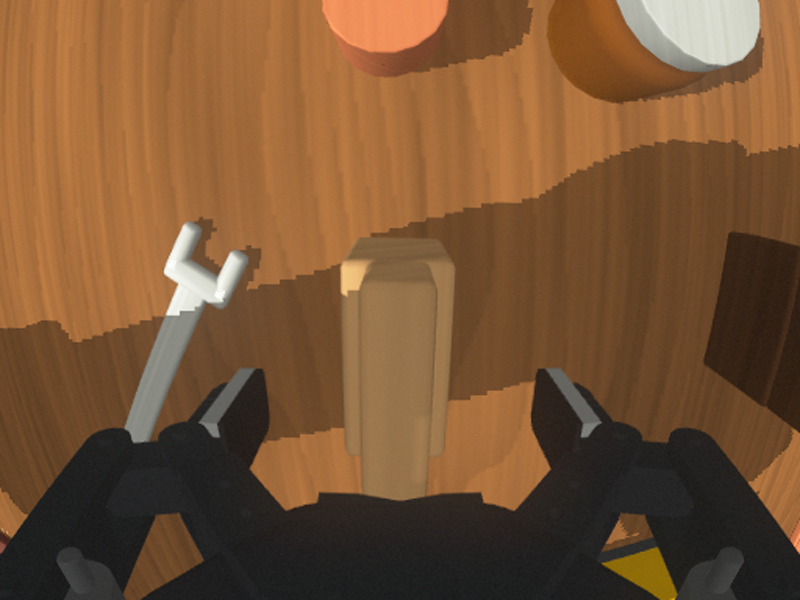

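Request:
move_arm --rows '[{"tx": 0,"ty": 0,"tz": 0.012,"ax": 0,"ay": 0,"az": 0,"jaw": 0},{"tx": 0,"ty": 0,"tz": 0,"ax": 0,"ay": 0,"az": 0,"jaw": 255},{"tx": 0,"ty": 0,"tz": 0,"ax": 0,"ay": 0,"az": 0,"jaw": 255},{"tx": 0,"ty": 0,"tz": 0,"ax": 0,"ay": 0,"az": 0,"jaw": 255},{"tx": 0,"ty": 0,"tz": 0,"ax": 0,"ay": 0,"az": 0,"jaw": 255},{"tx": 0,"ty": 0,"tz": 0,"ax": 0,"ay": 0,"az": 0,"jaw": 255}]'

```text
time: 5.6
tool_pos: [0.4293, 0.2976, 0.0252]
tool_rot: [0.002, 0.723, 0.691, 0.007]
contact_force: [0.1, 1.0, -1.4]
gripper_width: 0.244
```

Run:
```python
from h import *
togo([.426,.296,.021],down(-2.7))
f=grab('wrist')
cv2.imwrite('pics/w5b.png',cv2.resize(f['color'][:,:,::-1],(800,600),interpolation=cv2.INTER_CUBIC))
g=grab('scene')['color'][150:250,300:420,::-1]; cv2.imwrite('pics/s5b.png',cv2.resize(g,None,fx=6,fy=6,interpolation=cv2.INTER_CUBIC))
```

```text
t 5.6 pos [0.4293 0.2976 0.0252] w 0.244 F [ 0.1  1.  -1.4]
shift mm [-1.7 -3.3  4.2] turn deg [ 0.65 -0.41  0.17]
```

View pics/w5b.png

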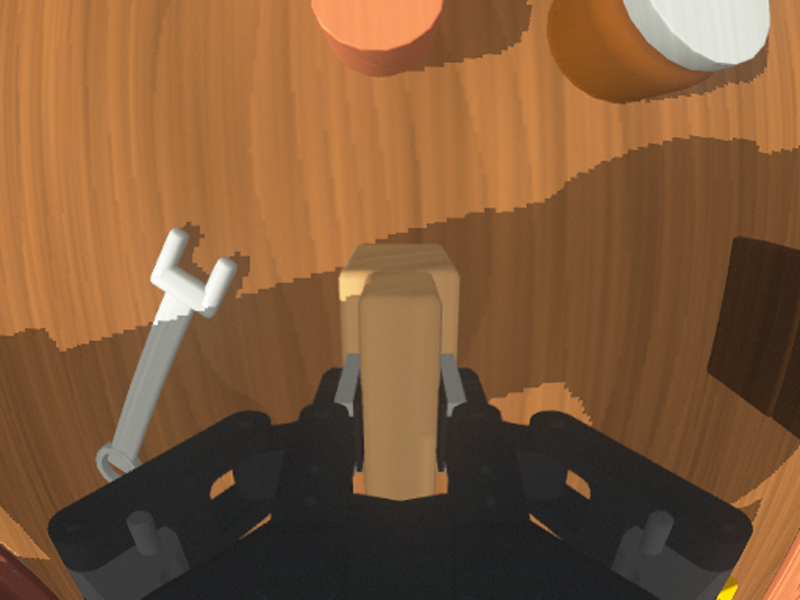

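View pics/s5b.png

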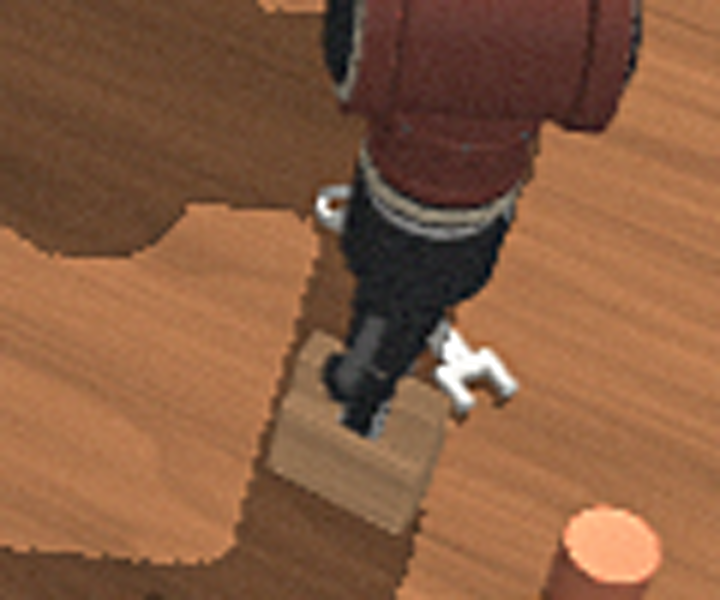

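Request:
move_arm --rows '[{"tx": 0,"ty": 0,"tz": -0.02,"ax": 0,"ay": 0,"az": 0,"jaw": 255},{"tx": 0,"ty": 0,"tz": -0.03,"ax": 0.6,"ay": -0.4,"az": 0,"jaw": 255},{"tx": 0,"ty": 0,"tz": -0.04,"ax": 0,"ay": 0,"az": 0,"jaw": 255},{"tx": 0,"ty": 0,"tz": -0.03,"ax": 0,"ay": 0,"az": 8.5,"jaw": 255},{"tx": 0,"ty": 0,"tz": -0.01,"ax": 0,"ay": 0,"az": 8.5,"jaw": 255},{"tx": 0,"ty": 0,"tz": 0,"ax": 0,"ay": 0,"az": 8.5,"jaw": 255},{"tx": 0,"ty": 0,"tz": 0,"ax": 0,"ay": 0,"az": 8.5,"jaw": 255},{"tx": 0,"ty": 0,"tz": 0,"ax": 0,"ay": 0,"az": 8.5,"jaw": 255},{"tx": 0,"ty": 0,"tz": 0,"ax": 0,"ay": 0,"az": 8.5,"jaw": 255},{"tx": 0,"ty": 0,"tz": 0,"ax": 0,"ay": 0,"az": 8.5,"jaw": 255},{"tx": 0,"ty": 0,"tz": 0,"ax": 0,"ay": 0,"az": 8.5,"jaw": 255},{"tx": 0,"ty": 0,"tz": 0,"ax": 0,"ay": 0,"az": 8.5,"jaw": 255}]'

```text
time: 6.9
tool_pos: [0.4244, 0.2945, 0.1545]
tool_rot: [0.003, 0.996, 0.086, -0.005]
contact_force: [0.1, -0.2, -2.4]
gripper_width: 0.251
```

Run:
```python
from h import *
togo([.44,.06,.17],down(-84))
```

```text
t 6.9 pos [0.4244 0.2945 0.1545] w 0.251 F [ 0.1 -0.2 -2.4]
shift mm [-25.  233.7 -14.2] turn deg [0.29 0.56 3.86]
```

Request:
move_arm --rows '[{"tx": -0.004,"ty": 0.04,"tz": -0.003,"ax": 0,"ay": 0.5,"az": 3.8,"jaw": 255},{"tx": -0.004,"ty": 0.046,"tz": -0.003,"ax": 0,"ay": 0,"az": 0,"jaw": 255},{"tx": -0.004,"ty": 0.046,"tz": -0.003,"ax": 0,"ay": 0,"az": 0,"jaw": 255},{"tx": 0.004,"ty": 0.046,"tz": -0.003,"ax": 0,"ay": 0,"az": 0,"jaw": 255},{"tx": 0.004,"ty": 0.046,"tz": -0.003,"ax": 0,"ay": 0,"az": 0,"jaw": 255},{"tx": 0,"ty": 0,"tz": 0,"ax": 0,"ay": 0,"az": 0,"jaw": 255}]'

```text
time: 7.5
tool_pos: [0.4445, 0.0642, 0.168]
tool_rot: [0.004, 0.999, 0.053, -0.002]
contact_force: [-0.5, 1.0, -1.6]
gripper_width: 0.244
```

Run:
```python
from h import *
togo([.44,.06,.17],down(-84))
f=grab('wrist'); pickle.dump(f,open('w6.pkl','wb'))
cv2.imwrite('pics/w6b.png',cv2.resize(f['color'][:,:,::-1],(800,600),interpolation=cv2.INTER_CUBIC))
```

```text
t 7.5 pos [0.4445 0.0642 0.168 ] w 0.244 F [-0.5  1.  -1.6]
shift mm [-4.9  3.7 -2. ] turn deg [0.42 0.23 0.03]
```

View pics/w6b.png

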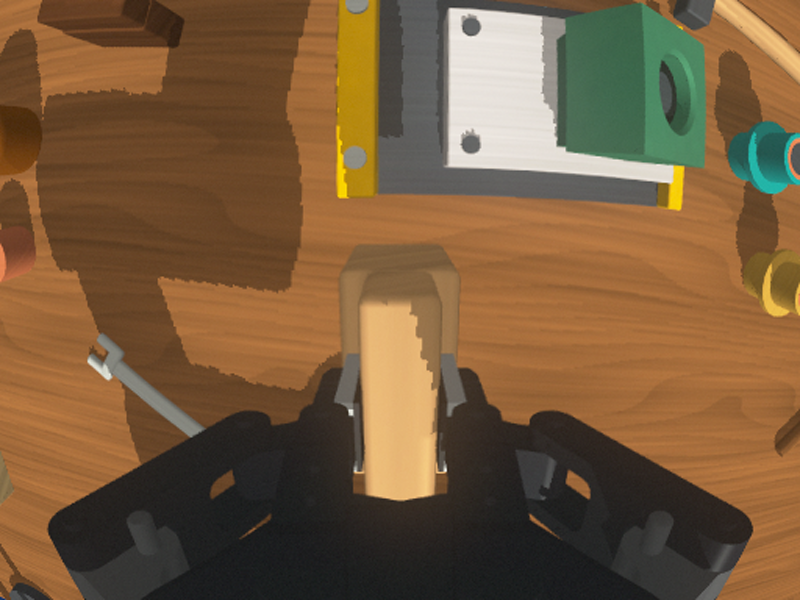

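Run:
```python
from h import *
f=pickle.load(open('w6.pkl','rb'))
cv2.imwrite('pics/w6c.png',cv2.resize(f['color'][0:140,205:340,::-1],(675,700)[0:2] if 0 else None,fx=4.25,fy=4.25,interpolation=cv2.INTER_CUBIC))
```

```text
(no output)
```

View pics/w6c.png

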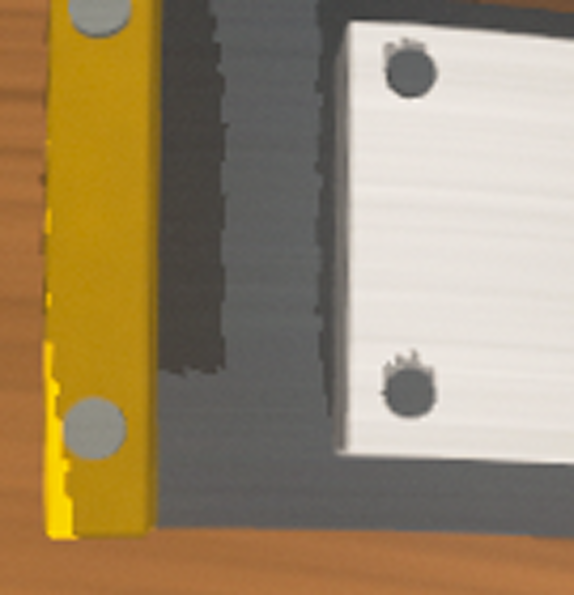

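Run:
```python
from h import *
f=pickle.load(open('w6.pkl','rb'))
c=lambda u,v:((u+.5)/4.25-.5+205,(v+.5)/4.25-.5)
for z in (.06,.072):
  print(z,[rayz(f,c(*p),z,True)[:2].round(4).tolist() for p in [(151,530),(74,537),(158,10)]])
for z in (.045,.057):
  a,b=[rayz(f,c(*p),z,True)[:2] for p in [(348,452),(352,20)]]; print(z,a.round(4),b.round(4),np.linalg.norm(a-b))
print('bed edge z.012',[rayz(f,c(*p),.012,True)[:2].round(4).tolist() for p in [(170,528),(570,537)]])
k=.64
for n,p in {'bore':(682,94),'brass':(800,283)}.items(): pass
```

```text
0.06 [[0.498, 0.084], [0.4948, 0.1012], [0.6206, 0.0954]]
0.072 [[0.4987, 0.0835], [0.4956, 0.1], [0.6161, 0.0945]]
0.045 [0.5209 0.0401] [0.629  0.0502] 0.10858985369805872
0.057 [0.5206 0.0414] [0.6245 0.0511] 0.10428035737476901
bed edge z.012 [[0.4964, 0.081], [0.5073, -0.0265]]
```

Run:
```python
from h import *
togo([.577,.068,.13],down(-84.6))
```

```text
t 7.55 pos [0.4439 0.0664 0.1676] w 0.246 F [-0.2  0.4 -3. ]
shift mm [132.7  12.4  37. ] turn deg [0.31 0.28 0.74]
```

Request:
move_arm --rows '[{"tx": 0.033,"ty": 0.003,"tz": 0,"ax": 0.3,"ay": 0.3,"az": 0.7,"jaw": 255},{"tx": 0.034,"ty": 0.003,"tz": 0,"ax": 0,"ay": 0,"az": 0,"jaw": 255},{"tx": 0.034,"ty": 0.003,"tz": 0,"ax": 0,"ay": 0,"az": 0,"jaw": 255},{"tx": 0.03,"ty": 0.003,"tz": 0.02,"ax": 0,"ay": 0,"az": 0,"jaw": 255},{"tx": 0,"ty": 0,"tz": 0.02,"ax": 0,"ay": 0,"az": 0,"jaw": 255},{"tx": 0,"ty": 0,"tz": 0,"ax": 0,"ay": 0,"az": 0,"jaw": 255}]'

```text
time: 8.15
tool_pos: [0.5777, 0.0747, 0.1227]
tool_rot: [-0.002, 0.999, 0.05, -0.002]
contact_force: [0.1, 0.4, -3.3]
gripper_width: 0.246
```

Run:
```python
from h import *
togo([.577,.068,.037],down(-84.6))
f=grab('wrist'); pickle.dump(f,open('w7.pkl','wb'))
cv2.imwrite('pics/w7b.png',cv2.resize(f['color'][:,:,::-1],(800,600),interpolation=cv2.INTER_CUBIC))
```

```text
t 8.15 pos [0.5777 0.0747 0.1227] w 0.246 F [ 0.1  0.4 -3.3]
shift mm [-1.1  6.9 85.6] turn deg [-0.21  0.19  0.33]
```

View pics/w7b.png

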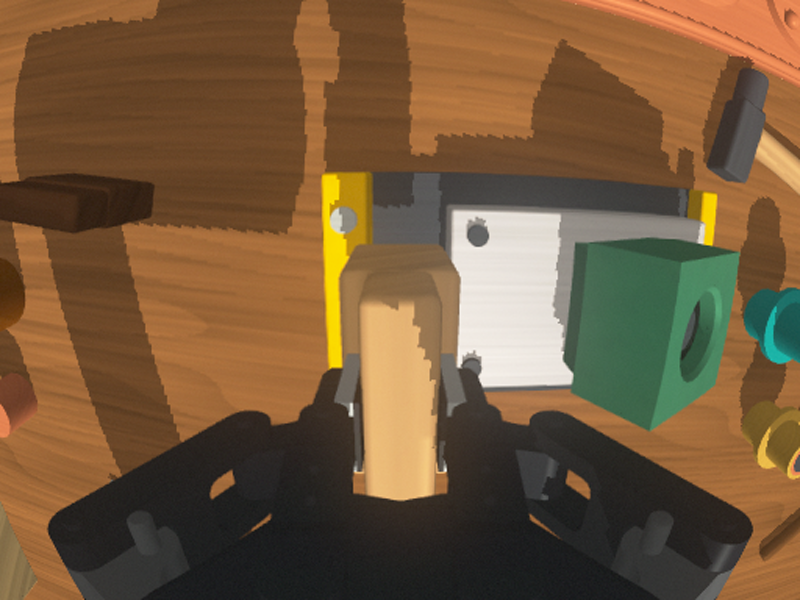

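Run:
```python
from h import *
f=pickle.load(open('w7.pkl','rb'))
cv2.imwrite('pics/w7c.png',cv2.resize(f['color'][100:180,195:310,::-1],None,fx=6,fy=6,interpolation=cv2.INTER_CUBIC))
```

```text
(no output)
```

View pics/w7c.png

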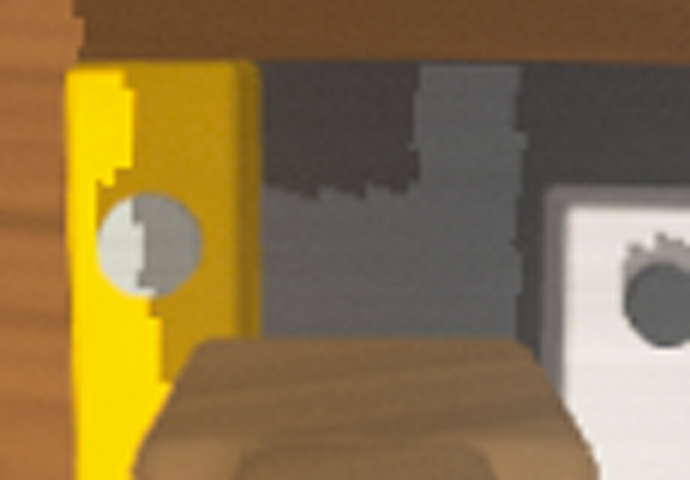

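Run:
```python
from h import *
f=pickle.load(open('w7.pkl','rb'))
_,p,r=tool()
c=lambda u,v:((u+.5)/6-.5+195,(v+.5)/6-.5+100)
for n,q,z in [('wall-75',(238,70),.06),('wall',(242,325),.06),('carr-55',(565,205),.045),('carr',(563,380),.045),('blkbot',(205,341),.0975),('blkbot',(525,341),.0975),('blktop',(135,475),.1575),('blktop',(598,475),.1575)]:
    X=rayz(f,c(*q),z,True); print(n,X.round(4),(r.inv().apply(X-p)*1000).round(1))
```

```text
wall-75 [0.644  0.0987 0.06  ] [ 67.5 -17.2  64.3]
wall [0.6092 0.095  0.06  ] [ 32.6 -17.   64.3]
carr-55 [0.6292 0.0512 0.045 ] [48.1 28.7 79.2]
carr [0.6036 0.0484 0.045 ] [22.3 28.9 79.2]
blkbot [0.6128 0.0969 0.0975] [ 36.3 -18.6  26.8]
blkbot [0.6165 0.0599 0.0975] [36.4 18.6 26.7]
blktop [0.611  0.097  0.1575] [ 34.5 -19.1 -33.2]
blktop [0.6149 0.0585 0.1575] [ 34.6  19.6 -33.3]
```

Request:
move_arm --rows '[{"tx": -0.003,"ty": 0.006,"tz": 0,"ax": -0.2,"ay": 0.2,"az": 0.2,"jaw": 255},{"tx": 0,"ty": 0,"tz": 0,"ax": 0,"ay": 0,"az": 0,"jaw": 255},{"tx": 0,"ty": 0,"tz": 0.01,"ax": 0,"ay": 0,"az": 0,"jaw": 255},{"tx": 0,"ty": 0,"tz": 0.01,"ax": 0,"ay": 0,"az": 0,"jaw": 255},{"tx": 0,"ty": 0,"tz": 0,"ax": 0,"ay": 0,"az": 0,"jaw": 255}]'

```text
time: 8.7
tool_pos: [0.5763, 0.0697, 0.1071]
tool_rot: [0.0, 0.999, 0.049, 0.005]
contact_force: [0.7, 0.3, -2.4]
gripper_width: 0.25
```

Run:
```python
from h import *
togo([.5734,.0688,.037],down(-84.6))
f=grab('wrist'); pickle.dump(f,open('w8.pkl','wb'))
cv2.imwrite('pics/w8c.png',cv2.resize(f['color'][100:180,195:310,::-1],None,fx=6,fy=6,interpolation=cv2.INTER_CUBIC))
```

```text
t 8.7 pos [0.5763 0.0697 0.1071] w 0.25 F [ 0.7  0.3 -2.4]
shift mm [-3.6  0.6 70.1] turn deg [ 0.04 -0.53  0.25]
```

View pics/w8c.png

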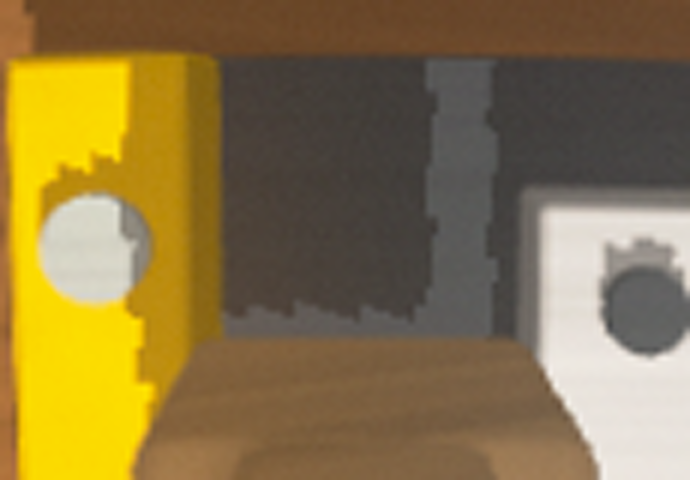

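Run:
```python
from h import *
f=pickle.load(open('w8.pkl','rb'))
_,p,r=tool()
c=lambda u,v:((u+.5)/6-.5+195,(v+.5)/6-.5+100)
for n,q,z in [('wall-75',(186,62),.06),('wall',(192,300),.06),('carr-55',(542,207),.045),('carr',(543,330),.045)]:
    X=rayz(f,c(*q),z,True); print(n,X.round(4),(r.inv().apply(X-p)*1000).round(1))
```

```text
wall-75 [0.6438 0.0991 0.06  ] [ 69.2 -22.7  48.5]
wall [0.6134 0.0957 0.06  ] [ 38.6 -22.3  48.2]
carr-55 [0.6289 0.0508 0.045 ] [49.5 23.9 63.3]
carr [0.6121 0.0487 0.045 ] [32.5 24.4 63.1]
```

Request:
move_arm --rows '[{"tx": -0.002,"ty": 0.001,"tz": 0.01,"ax": 0,"ay": -0.5,"az": 0.2,"jaw": 255},{"tx": 0,"ty": 0,"tz": 0.01,"ax": 0,"ay": 0,"az": 0,"jaw": 255},{"tx": 0,"ty": 0,"tz": 0,"ax": 0,"ay": 0,"az": 0,"jaw": 255}]'

```text
time: 9.05
tool_pos: [0.5749, 0.0683, 0.0864]
tool_rot: [0.0, 0.999, 0.047, 0.001]
contact_force: [-0.5, -1.2, -2.0]
gripper_width: 0.247
```

Run:
```python
from h import *
togo([.5734,.0688,.037],down(-84.6))
```

```text
t 9.05 pos [0.5749 0.0683 0.0864] w 0.247 F [-0.5 -1.2 -2. ]
shift mm [-1.5 -0.7 49.4] turn deg [ 0.04 -0.07  0.01]
```

Request:
move_arm --rows '[{"tx": 0,"ty": -0.0005,"tz": 0.01,"ax": 0,"ay": 0,"az": 0,"jaw": 255},{"tx": 0,"ty": 0,"tz": 0.01,"ax": 0,"ay": 0,"az": 0,"jaw": 255},{"tx": 0,"ty": 0,"tz": 0.01,"ax": 0,"ay": 0,"az": 0,"jaw": 255},{"tx": 0,"ty": 0,"tz": 0,"ax": 0,"ay": 0,"az": 0,"jaw": 255}]'

```text
time: 9.45
tool_pos: [0.5744, 0.0687, 0.0529]
tool_rot: [0.0, 0.999, 0.047, -0.0]
contact_force: [-0.4, 1.1, -2.3]
gripper_width: 0.25
```

Run:
```python
from h import *
togo([.5734,.0688,.037],down(-84.6))
f=grab('wrist'); pickle.dump(f,open('w8.pkl','wb'))
cv2.imwrite('pics/w9c.png',cv2.resize(f['color'][100:180,195:310,::-1],None,fx=6,fy=6,interpolation=cv2.INTER_CUBIC))
```

```text
t 9.45 pos [0.5744 0.0687 0.0529] w 0.25 F [-0.4  1.1 -2.3]
shift mm [-1.  -0.2 15.9] turn deg [0.03 0.01 0.01]
```

View pics/w9c.png

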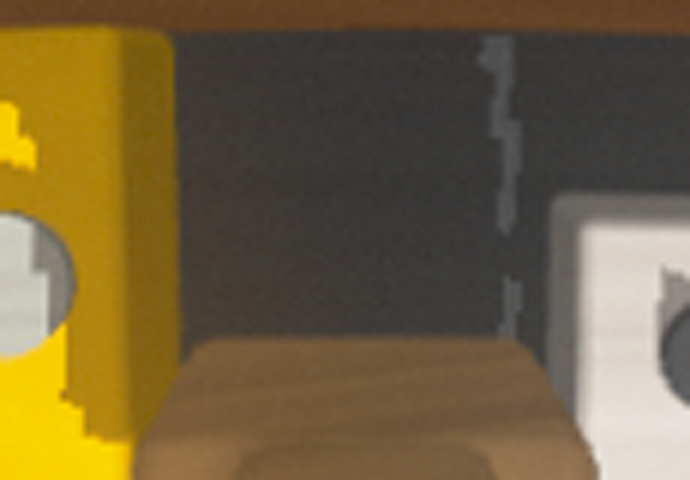

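Request:
move_arm --rows '[{"tx": 0,"ty": 0,"tz": 0.008,"ax": 0,"ay": 0,"az": 0,"jaw": 255},{"tx": 0,"ty": 0,"tz": 0.004,"ax": 0,"ay": 0,"az": 0,"jaw": 255},{"tx": 0,"ty": 0,"tz": 0,"ax": 0,"ay": 0,"az": 0,"jaw": 255}]'

```text
time: 9.8
tool_pos: [0.5759, 0.0687, 0.0416]
tool_rot: [0.0, 0.999, 0.047, 0.001]
contact_force: [-0.3, 0.7, -1.5]
gripper_width: 0.245
```

Request:
move_arm --rows '[{"tx": 0,"ty": 0,"tz": 0.003,"ax": 0,"ay": 0,"az": 0,"jaw": 255},{"tx": 0,"ty": 0,"tz": 0.002,"ax": 0,"ay": 0,"az": 0,"jaw": 255}]'

```text
time: 10.0
tool_pos: [0.5765, 0.0688, 0.037]
tool_rot: [0.0, 0.999, 0.047, 0.002]
contact_force: [-1.2, 2.7, 11.6]
gripper_width: 0.244
```

Request:
move_arm --rows '[{"tx": 0,"ty": 0,"tz": 0,"ax": 0,"ay": 0,"az": 0,"jaw": 0},{"tx": 0,"ty": 0,"tz": 0,"ax": 0,"ay": 0,"az": 0,"jaw": 0},{"tx": 0,"ty": 0,"tz": 0,"ax": 0,"ay": 0,"az": 0,"jaw": 0},{"tx": 0,"ty": 0,"tz": 0,"ax": 0,"ay": 0,"az": 0,"jaw": 0},{"tx": 0,"ty": 0,"tz": 0,"ax": 0,"ay": 0,"az": 0,"jaw": 0},{"tx": 0,"ty": 0,"tz": -0.02,"ax": 0,"ay": 0,"az": 0,"jaw": 0},{"tx": 0,"ty": 0,"tz": -0.03,"ax": 0,"ay": 0,"az": 0,"jaw": 0},{"tx": 0,"ty": 0,"tz": -0.04,"ax": 0,"ay": 0,"az": 0,"jaw": 0},{"tx": 0,"ty": 0,"tz": -0.04,"ax": 0,"ay": 0,"az": 0,"jaw": 0},{"tx": 0,"ty": 0,"tz": 0,"ax": 0,"ay": 0,"az": 0,"jaw": 0}]'

```text
time: 11.0
tool_pos: [0.5759, 0.0688, 0.1722]
tool_rot: [0.0, 0.999, 0.047, 0.002]
contact_force: [0.7, -0.1, 0.6]
gripper_width: 0.998
```

Run:
```python
from h import *
f=grab('wrist'); pickle.dump(f,open('w10.pkl','wb'))
cv2.imwrite('pics/w10b.png',cv2.resize(f['color'][:,:,::-1],(800,600),interpolation=cv2.INTER_CUBIC))
g=grab('top'); pickle.dump(g,open('t10.pkl','wb'))
togo([.476,-.278,.2],down(6))
togo([.476,-.278,.2],down(-174))
```

```text
t 11.1 pos [0.5728 0.0688 0.1662] w 1.0 F [ 0.2  0.1 -0.3]
shift mm [-129.2  336.1  -33.1] turn deg [ -0.22   0.23 -90.6 ]
t 11.1 pos [0.5728 0.0688 0.1662] w 1.0 F [ 0.2  0.1 -0.3]
shift mm [-129.2  336.1  -33.1] turn deg [ 0.23  0.22 89.4 ]
```

View pics/w10b.png

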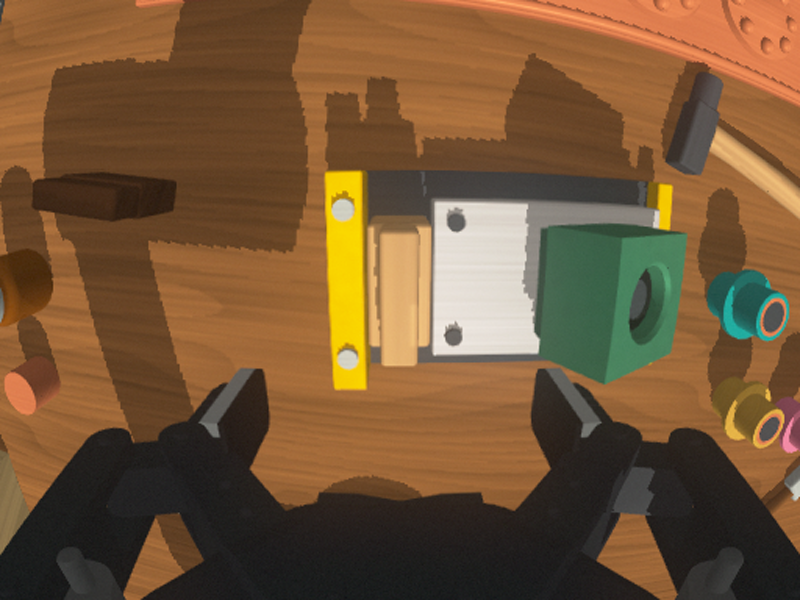

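Request:
move_arm --rows '[{"tx": 0,"ty": 0,"tz": -0.01,"ax": 0,"ay": 0,"az": -8.5,"jaw": 0},{"tx": 0,"ty": 0,"tz": -0.01,"ax": 0,"ay": 0,"az": -8.5,"jaw": 0},{"tx": 0,"ty": 0,"tz": 0,"ax": 0,"ay": 0,"az": -8.5,"jaw": 0},{"tx": 0,"ty": 0,"tz": 0,"ax": 0,"ay": 0,"az": -8.5,"jaw": 0},{"tx": 0,"ty": 0,"tz": 0,"ax": 0,"ay": 0,"az": -8.5,"jaw": 0},{"tx": 0,"ty": 0,"tz": 0,"ax": 0,"ay": 0,"az": -8.5,"jaw": 0},{"tx": 0,"ty": 0,"tz": 0,"ax": 0,"ay": 0,"az": -8.5,"jaw": 0},{"tx": 0,"ty": 0,"tz": 0,"ax": 0,"ay": 0,"az": -8.5,"jaw": 0},{"tx": 0,"ty": 0,"tz": 0,"ax": 0,"ay": 0,"az": -8.5,"jaw": 0},{"tx": 0,"ty": 0,"tz": 0,"ax": 0,"ay": 0,"az": -8.5,"jaw": 0}]'

```text
time: 12.1
tool_pos: [0.5606, 0.0687, 0.1629]
tool_rot: [-0.015, 0.697, 0.717, -0.014]
contact_force: [-0.2, 0.7, 0.0]
gripper_width: 0.999
```

Run:
```python
from h import *
togo([.476,-.278,.15],down(5.4))
```

```text
t 12.1 pos [0.5606 0.0687 0.1629] w 0.999 F [-0.2  0.7  0. ]
shift mm [-344.3  -93.5   16.4] turn deg [-2.35 -0.13 -3.82]
```

Request:
move_arm --rows '[{"tx": -0.045,"ty": -0.012,"tz": 0,"ax": -2.3,"ay": 0,"az": -3.8,"jaw": 0},{"tx": -0.047,"ty": -0.01,"tz": 0,"ax": 0,"ay": 0,"az": 0,"jaw": 0},{"tx": -0.047,"ty": -0.01,"tz": 0,"ax": 0,"ay": 0,"az": 0,"jaw": 0},{"tx": -0.047,"ty": -0.01,"tz": 0,"ax": 0,"ay": 0,"az": 0,"jaw": 0},{"tx": -0.047,"ty": -0.01,"tz": 0,"ax": 0,"ay": 0,"az": 0,"jaw": 0},{"tx": -0.047,"ty": -0.01,"tz": 0,"ax": 0,"ay": 0,"az": 0,"jaw": 0},{"tx": -0.047,"ty": -0.01,"tz": 0,"ax": 0,"ay": 0,"az": 0,"jaw": 0},{"tx": 0,"ty": 0,"tz": 0,"ax": 0,"ay": 0,"az": 0,"jaw": 0}]'

```text
time: 12.9
tool_pos: [0.5078, -0.2697, 0.142]
tool_rot: [-0.014, 0.669, 0.743, -0.004]
contact_force: [-0.5, 0.3, -0.7]
gripper_width: 1.002
```

Run:
```python
from h import *
togo([.476,-.278,.15],down(5.4))
f=grab('wrist'); pickle.dump(f,open('w11.pkl','wb'))
cv2.imwrite('pics/w11b.png',cv2.resize(f['color'][:,:,::-1],(800,600),interpolation=cv2.INTER_CUBIC))
```

```text
t 12.9 pos [ 0.5078 -0.2697  0.142 ] w 1.002 F [-0.5  0.3 -0.7]
shift mm [ -4.8 -32.7  -7.3] turn deg [-1.39 -0.88  0.67]
```

View pics/w11b.png

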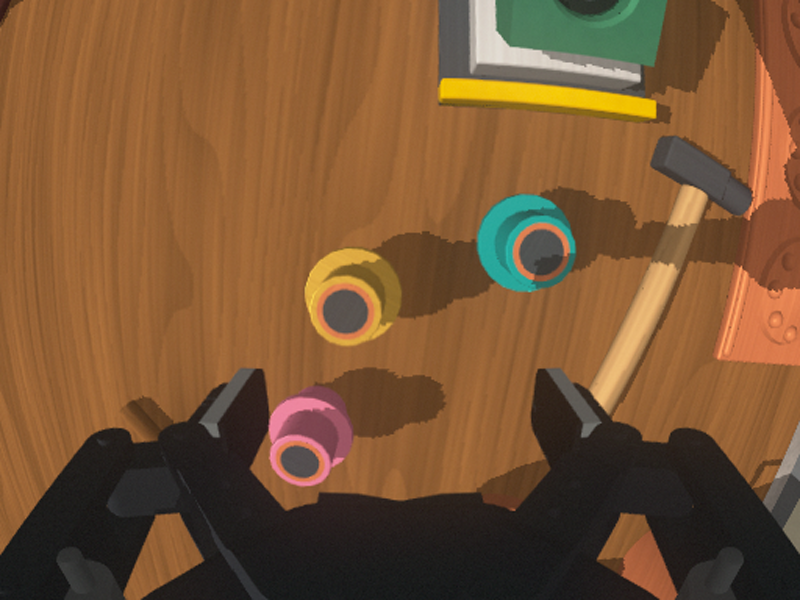

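Run:
```python
from h import *
f=pickle.load(open('w11.pkl','rb'))
k=.64
g=lambda u,v,z:rayz(f,((u+.5)*k-.5,(v+.5)*k-.5),z,True).round(4)
print('brass',g(346,311,.076),'edges',g(308,311,.076),g(384,311,.076),'flange L/R',g(305,298,.042),g(401,295,.042))
print('teal',g(543,250,.076),'pink',g(300,461,.076))
b=g(346,311,.076); togo([b[0],b[1],.12],down(5.4))
```

```text
brass [ 0.4785 -0.2797  0.076 ] edges [ 0.4569 -0.2822  0.076 ] [ 0.4995 -0.2772  0.076 ] flange L/R [ 0.4476 -0.2845  0.042 ] [ 0.5081 -0.2757  0.042 ]
teal [ 0.5827 -0.2329  0.076 ] pink [ 0.4548 -0.3845  0.076 ]
t 12.95 pos [ 0.5079 -0.2672  0.1414] w 0.999 F [-0.4  0.6  0.1]
shift mm [ -9.7 -30.   22. ] turn deg [-1.43 -1.01  0.75]
```

Request:
move_arm --rows '[{"tx": -0.01,"ty": -0.03,"tz": 0.01,"ax": -1.4,"ay": -1.0,"az": 0.7,"jaw": 0},{"tx": 0,"ty": 0,"tz": 0.025,"ax": 0,"ay": 0,"az": 0,"jaw": 0},{"tx": 0,"ty": 0,"tz": 0.025,"ax": 0,"ay": 0,"az": 0,"jaw": 0},{"tx": 0,"ty": 0,"tz": 0,"ax": 0,"ay": 0,"az": 0,"jaw": 0}]'

```text
time: 13.35
tool_pos: [0.4759, -0.275, 0.075]
tool_rot: [-0.004, 0.672, 0.741, 0.001]
contact_force: [-1.2, 0.8, 0.5]
gripper_width: 0.999
```

Run:
```python
from h import *
togo([.478,-.280,.003],down(5.4))
f=grab('wrist'); pickle.dump(f,open('w12.pkl','wb'))
cv2.imwrite('pics/w12b.png',cv2.resize(f['color'][:,:,::-1],(800,600),interpolation=cv2.INTER_CUBIC))
```

```text
t 13.35 pos [ 0.4759 -0.275   0.075 ] w 0.999 F [-1.2  0.8  0.5]
shift mm [-5.7  1.9 72. ] turn deg [-0.27 -0.4   0.16]
```

View pics/w12b.png

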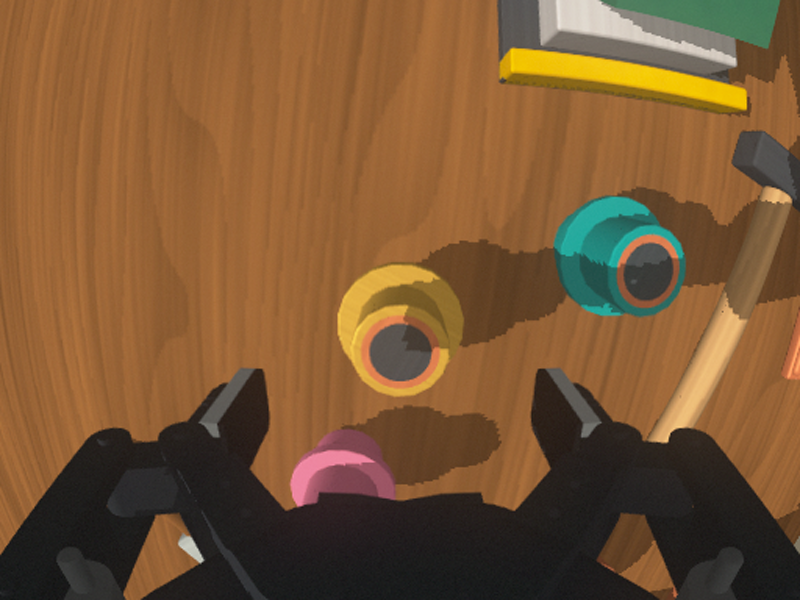

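Run:
```python
from h import *
f=pickle.load(open('w12.pkl','rb'));_,p,r=tool()
k=.64
for (u,v) in [(400,350),(400,306),(400,396),(351,350),(449,350)]:
    X=rayz(f,((u+.5)*k-.5,(v+.5)*k-.5),.076,True); print(X.round(4),(r.inv().apply(X-p)*1000).round(1))
```

```text
[ 0.4777 -0.2789  0.076 ] [-3.2  0.3  0.9]
[ 0.4758 -0.26    0.076 ] [15.7  0.3  1. ]
[ 0.4798 -0.3001  0.076 ] [-24.6   0.3   0.8]
[ 0.4574 -0.281   0.076 ] [ -3.3 -20.    1. ]
[ 0.4979 -0.2769  0.076 ] [-3.3 20.6  0.9]
```

Request:
move_arm --rows '[{"tx": -0.004,"ty": 0,"tz": 0.015,"ax": -0.2,"ay": -0.4,"az": 0,"jaw": 0},{"tx": 0,"ty": 0,"tz": 0.02,"ax": 0,"ay": 0,"az": 0,"jaw": 0},{"tx": 0,"ty": 0,"tz": 0.015,"ax": 0,"ay": 0,"az": 0,"jaw": 0},{"tx": 0,"ty": 0,"tz": 0,"ax": 0,"ay": 0,"az": 0,"jaw": 0}]'

```text
time: 13.8
tool_pos: [0.4816, -0.2783, 0.0299]
tool_rot: [0.004, 0.67, 0.742, 0.0]
contact_force: [-0.0, 0.4, -0.7]
gripper_width: 1.0
```

Run:
```python
from h import *
togo([.478,-.280,.003],down(5.4))
f=grab('wrist'); pickle.dump(f,open('w12.pkl','wb'))
cv2.imwrite('pics/w13b.png',cv2.resize(f['color'][:,:,::-1],(800,600),interpolation=cv2.INTER_CUBIC))
```

```text
t 13.8 pos [ 0.4816 -0.2783  0.0299] w 1.0 F [-0.   0.4 -0.7]
shift mm [-1.2 -3.9 26.9] turn deg [0.34 0.32 0.45]
```

View pics/w13b.png

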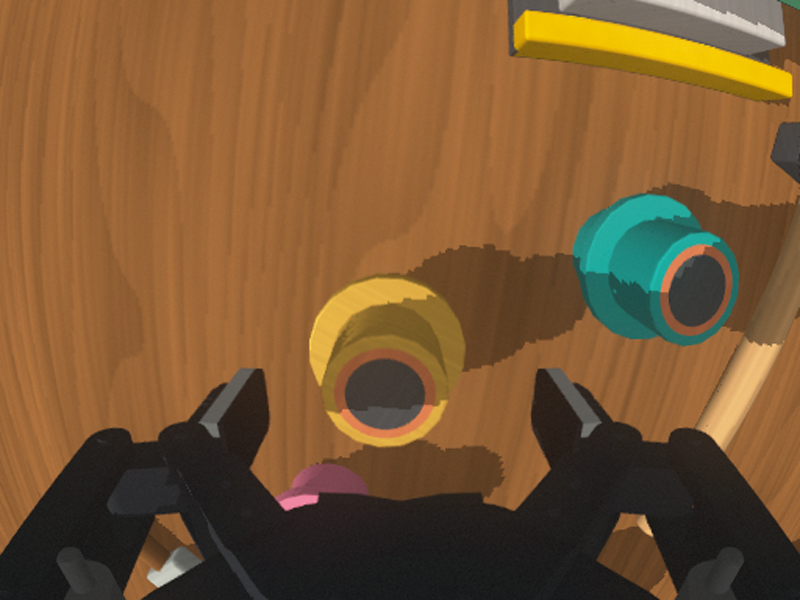

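Request:
move_arm --rows '[{"tx": -0.001,"ty": -0.004,"tz": 0.01,"ax": 0.3,"ay": 0.3,"az": 0.4,"jaw": 0},{"tx": 0,"ty": 0,"tz": 0.01,"ax": 0,"ay": 0,"az": 0,"jaw": 0},{"tx": 0,"ty": 0,"tz": 0.004,"ax": 0,"ay": 0,"az": 0,"jaw": 0},{"tx": 0,"ty": 0,"tz": 0,"ax": 0,"ay": 0,"az": 0,"jaw": 0}]'

```text
time: 14.25
tool_pos: [0.4805, -0.2817, 0.0085]
tool_rot: [0.004, 0.673, 0.74, 0.0]
contact_force: [-0.6, 0.8, 0.4]
gripper_width: 1.0
```

Run:
```python
from h import *
togo([.478,-.280,.003],down(5.4))
f=grab('wrist'); pickle.dump(f,open('w12.pkl','wb'))
cv2.imwrite('pics/w14b.png',cv2.resize(f['color'][:,:,::-1],(800,600),interpolation=cv2.INTER_CUBIC))
```

```text
t 14.25 pos [ 0.4805 -0.2817  0.0085] w 1.0 F [-0.6  0.8  0.4]
shift mm [ 2.  -2.4  5.5] turn deg [0.32 0.28 0.05]
```

View pics/w14b.png

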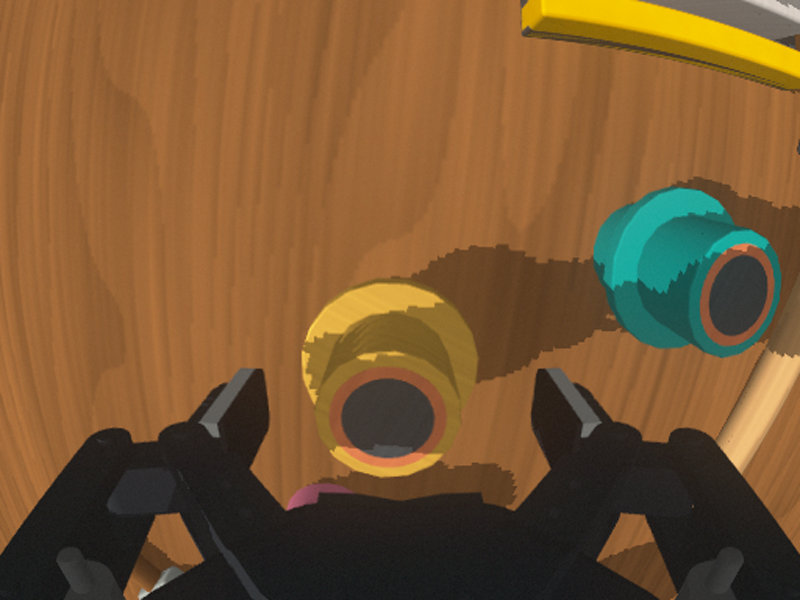

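Request:
move_arm --rows '[{"tx": 0.002,"ty": -0.0025,"tz": 0.004,"ax": 0.3,"ay": 0.3,"az": 0,"jaw": 0},{"tx": 0,"ty": 0,"tz": 0,"ax": 0,"ay": 0,"az": 0,"jaw": 0}]'

```text
time: 14.5
tool_pos: [0.478, -0.2802, 0.0049]
tool_rot: [0.0, 0.673, 0.74, 0.0]
contact_force: [0.1, -0.2, -0.5]
gripper_width: 1.001
```

Run:
```python
from h import *
togo([.478,-.280,.003],down(5.4))
```

```text
t 14.5 pos [ 0.478  -0.2802  0.0049] w 1.001 F [ 0.1 -0.2 -0.5]
shift mm [0.2 0.  1.9] turn deg [ 0.04 -0.01  0.04]
```

Request:
move_arm --rows '[{"tx": 0,"ty": 0,"tz": 0,"ax": 0,"ay": 0,"az": 0,"jaw": 255},{"tx": 0,"ty": 0,"tz": 0,"ax": 0,"ay": 0,"az": 0,"jaw": 255},{"tx": 0,"ty": 0,"tz": 0,"ax": 0,"ay": 0,"az": 0,"jaw": 255},{"tx": 0,"ty": 0,"tz": 0,"ax": 0,"ay": 0,"az": 0,"jaw": 255},{"tx": 0,"ty": 0,"tz": 0,"ax": 0,"ay": 0,"az": 0,"jaw": 255}]'

```text
time: 15.0
tool_pos: [0.4781, -0.2805, 0.0057]
tool_rot: [0.0, 0.673, 0.74, 0.0]
contact_force: [-0.2, -0.4, -0.3]
gripper_width: 0.477
```

Run:
```python
from h import *
togo([.478,-.280,.003],down(5.4))
f=grab('wrist'); pickle.dump(f,open('w15.pkl','wb'))
cv2.imwrite('pics/w15b.png',cv2.resize(f['color'][:,:,::-1],(800,600),interpolation=cv2.INTER_CUBIC))
```

```text
t 15.0 pos [ 0.4781 -0.2805  0.0057] w 0.477 F [-0.2 -0.4 -0.3]
shift mm [ 0.5 -0.1  2.7] turn deg [0.05 0.03 0.04]
```

View pics/w15b.png

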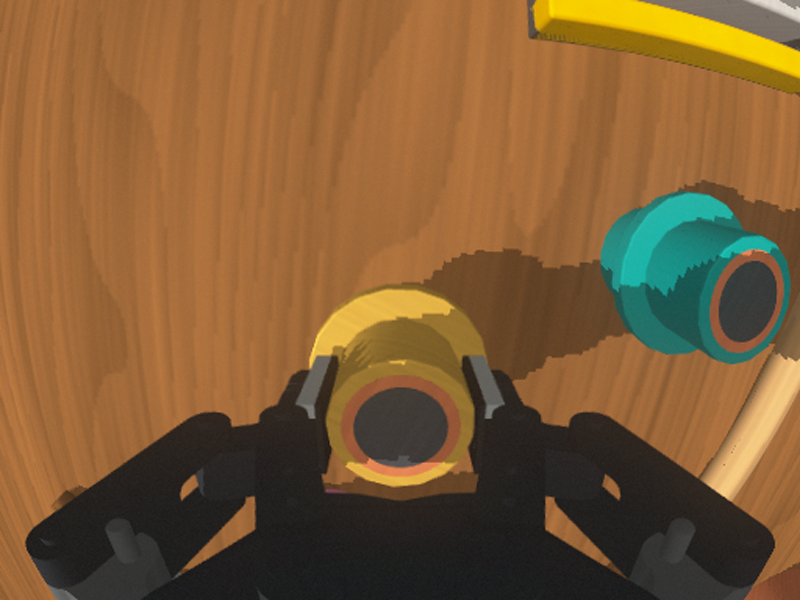

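Run:
```python
from h import *
f=pickle.load(open('w15.pkl','rb'));_,p,r=tool()
k=.64
for (u,v) in [(401,427),(401,382),(401,473),(328,427),(474,427)]:
    X=rayz(f,((u+.5)*k-.5,(v+.5)*k-.5),.076,True); print(X.round(4),(r.inv().apply(X-p)*1000).round(1))
tiles=[]
for n,(x0,y0) in {'w6':(405,25),'w7':(405,165),'w10':(370,155),'w11':(330,0)}.items():
    f=pickle.load(open(n+'.pkl','rb')); x0-=0
for n,(u,v) in {'w6':(680,95),'w7':(700,330),'w10':(645,300)}.items():
    f=pickle.load(open(n+'.pkl','rb')); x0=int(u*k)-32;y0=max(int(v*k)-32,0); print(n,x0,y0)
    tiles.append(cv2.resize(f['color'][y0:y0+64,x0:x0+64,::-1],(384,384),interpolation=cv2.INTER_CUBIC))
cv2.imwrite('pics/bores.png',np.hstack(tiles[:2])); cv2.imwrite('pics/bores2.png',tiles[2])
```

```text
[ 0.4795 -0.2794  0.076 ] [  0.9   1.5 -70.3]
[ 0.4782 -0.2658  0.076 ] [ 14.7   1.5 -70.3]
[ 0.4811 -0.2952  0.076 ] [-14.9   1.6 -70.3]
[ 0.4596 -0.2817  0.076 ] [  0.6 -18.5 -70.3]
[ 0.4995 -0.2779  0.076 ] [  0.6  21.6 -70.2]
w6 403 28
w7 416 179
w10 380 160
```

View pics/bores.png

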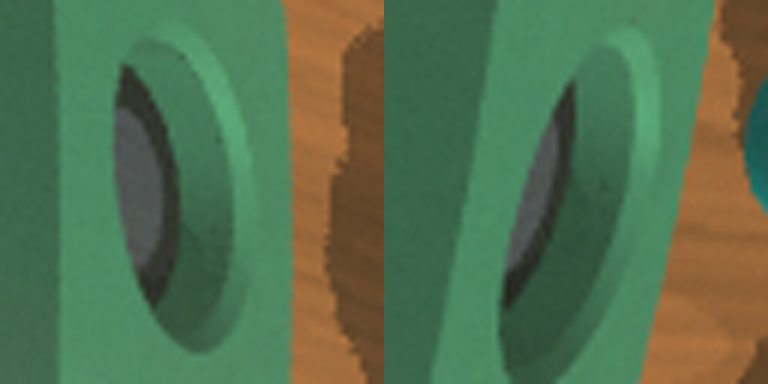

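View pics/bores2.png

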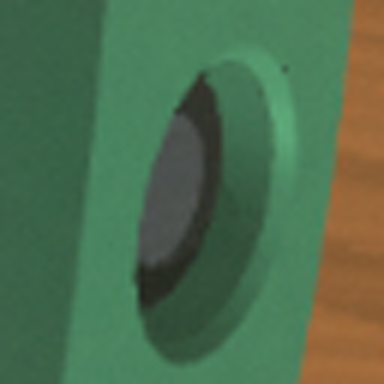

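Request:
move_arm --rows '[{"tx": 0,"ty": 0,"tz": -0.01,"ax": 0,"ay": 0,"az": 0,"jaw": 255},{"tx": 0,"ty": 0,"tz": -0.03,"ax": 0,"ay": 0,"az": 0,"jaw": 255},{"tx": 0,"ty": 0,"tz": -0.04,"ax": 0,"ay": 0,"az": 0,"jaw": 255},{"tx": 0,"ty": 0,"tz": -0.04,"ax": 0,"ay": 0,"az": 0,"jaw": 255},{"tx": 0,"ty": 0,"tz": -0.01,"ax": 0,"ay": 6,"az": 0,"jaw": 255},{"tx": 0,"ty": 0,"tz": 0,"ax": 0,"ay": 6,"az": 0,"jaw": 255},{"tx": 0,"ty": 0,"tz": 0,"ax": 0,"ay": 6,"az": 0,"jaw": 255},{"tx": 0,"ty": 0,"tz": 0,"ax": 0,"ay": 6,"az": 0,"jaw": 255},{"tx": 0,"ty": 0,"tz": 0,"ax": 0,"ay": 6,"az": 0,"jaw": 255},{"tx": 0,"ty": 0,"tz": 0,"ax": 0,"ay": 0,"az": 0,"jaw": 255}]'

```text
time: 16.05
tool_pos: [0.4744, -0.2769, 0.1372]
tool_rot: [-0.201, 0.647, 0.713, 0.179]
contact_force: [0.0, 0.7, -4.9]
gripper_width: 0.476
```

```bash
cat >> h.py <<'E'
a5=np.radians(5.4)
EX=np.array([-np.sin(a5),np.cos(a5),0]);EY=np.array([-np.cos(a5),-np.sin(a5),0])
ZB=-.5*EX+np.sqrt(.75)*np.array([0,0,1.])
def Rb():
    z=-ZB; y=-EY; x=np.cross(y,z); return Ro.from_matrix(np.c_[x,y,z])
E
python3 - <<'E'
from h import *
R=Rb(); x=R.as_matrix()[:,0]; print('toolx',x)
B=np.array([.5885,-.081,.104])
print(manip.state()['joint_pos'].round(3))
togo(B+.066*ZB-.07*x,R)
f=manip.grab_frame('wrist');_,p,r=tool();print('cam in tool',r.inv().apply(-f['R'].T@f['t']-p).round(4))
E
```

```text
toolx [-0.08150019  0.86218195  0.5       ]
[-0.843  0.213  1.613  0.313  1.764 -0.95 ]
t 16.05 pos [ 0.4744 -0.2769  0.1372] w 0.476 F [ 0.   0.7 -4.9]
shift mm [ 71.6 132.5  55.6] turn deg [-0.37 -1.24  0.07]
cam in tool [ 0.0659  0.0009 -0.1797]
```

Request:
move_arm --rows '[{"tx": 0.03,"ty": 0.02,"tz": 0,"ax": -0.4,"ay": -1.2,"az": 0,"jaw": 255},{"tx": 0.02,"ty": 0.04,"tz": 0,"ax": 0,"ay": 0,"az": 0,"jaw": 255},{"tx": 0.02,"ty": 0.04,"tz": 0,"ax": 0,"ay": 0,"az": 0,"jaw": 255},{"tx": 0,"ty": 0.03,"tz": 0.02,"ax": 0,"ay": 0,"az": 0,"jaw": 255},{"tx": 0,"ty": 0,"tz": 0.02,"ax": 0,"ay": 0,"az": 0,"jaw": 255},{"tx": 0,"ty": 0,"tz": 0,"ax": 0,"ay": 0,"az": 0,"jaw": 255}]'

```text
time: 16.7
tool_pos: [0.6004, -0.1778, 0.1411]
tool_rot: [-0.185, 0.65, 0.717, 0.171]
contact_force: [-0.1, -0.1, -5.8]
gripper_width: 0.477
```

Run:
```python
from h import *
R=Rb(); x=R.as_matrix()[:,0]
B=np.array([.5885,-.081,.104])
togo(B+.066*ZB-.07*x,R)
f=grab('wrist'); s,p,r=tool(); f['p']=p; f['r']=r.as_quat(); pickle.dump(f,open('w16.pkl','wb'))
cv2.imwrite('pics/w16b.png',cv2.resize(f['color'][:,:,::-1],(800,600),interpolation=cv2.INTER_CUBIC))
```

```text
t 16.7 pos [ 0.6004 -0.1778  0.1411] w 0.477 F [-0.1 -0.1 -5.8]
shift mm [-3.9 -2.8 14.9] turn deg [0.16 0.89 0.31]
```

View pics/w16b.png

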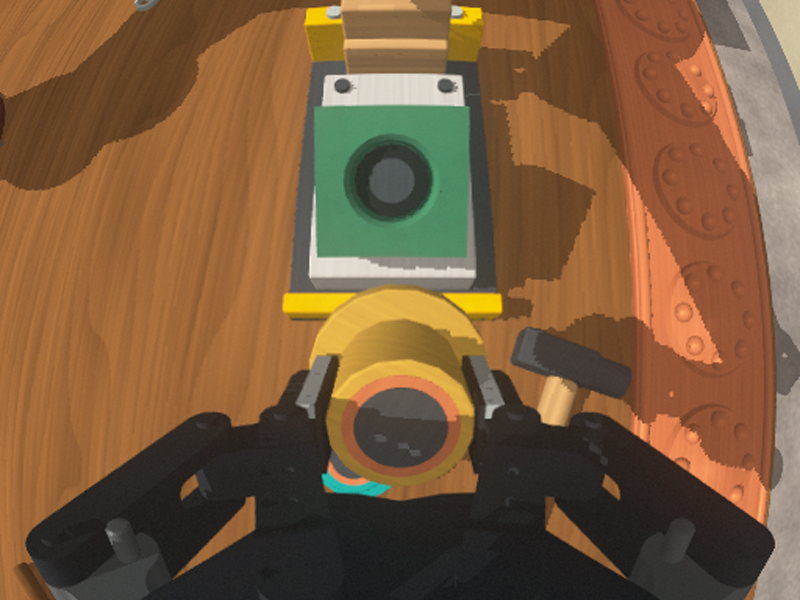

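Run:
```python
from h import *
f=pickle.load(open('w16.pkl','rb'))
cv2.imwrite('pics/w16c.png',cv2.resize(f['color'][60:172,195:310,::-1],None,fx=5,fy=5,interpolation=cv2.INTER_CUBIC))
cv2.imwrite('pics/w16d.png',cv2.resize(f['color'][175:325,185:325,::-1],None,fx=4,fy=4,interpolation=cv2.INTER_CUBIC))
```

```text
(no output)
```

View pics/w16c.png

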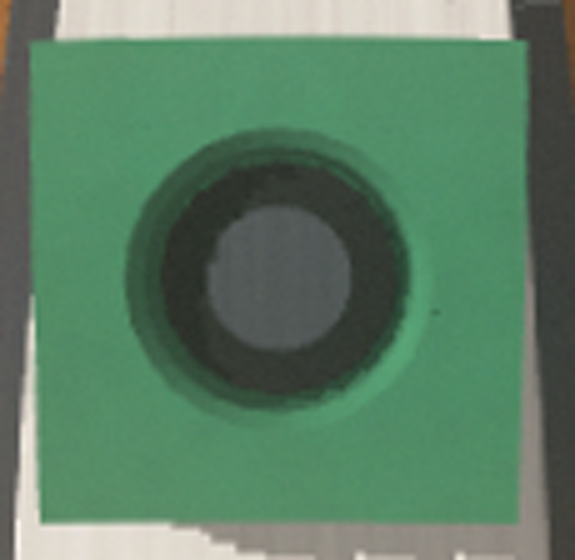

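View pics/w16d.png

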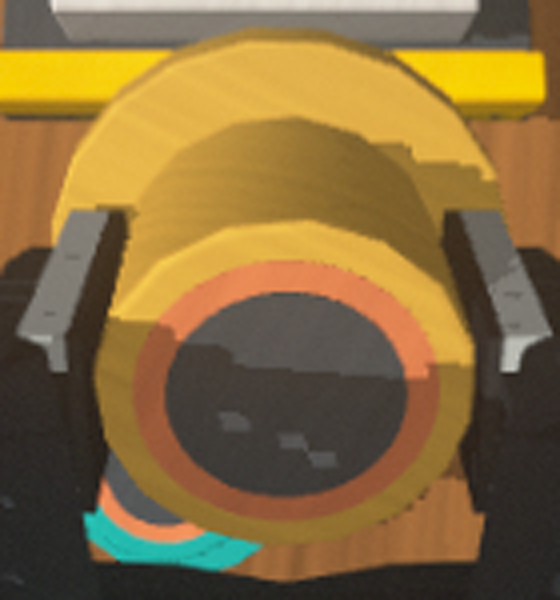

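```bash
cat > fit.py <<'E'
from h import *
def undis(f,P):
    K=f['intrinsics'];P=np.atleast_2d(P); a=(P-[K[0,2],K[1,2]])/K[0,0]; r=np.linalg.norm(a,axis=1,keepdims=True)
    return a/r*np.tan(r)
def rays_tool(f,P):
    a=undis(f,P); d=np.c_[a,np.ones(len(a))]; d/=np.linalg.norm(d,axis=1,keepdims=True)
    r=Ro.from_quat(f['r']); C=r.inv().apply(-f['R'].T@f['t']-f['p']); D=r.inv().apply(d@f['R'])
    return C,D
def face_pose(f,corners):
    h=.0425
    # order: bed(+x,-... ) image TL,TR,BR,BL ; face frame: X up-image (bed +x side), Y: image left = +bed y?
    obj=np.array([[h,h,0],[h,-h,0],[-h,-h,0],[-h,h,0]])
    ok,rv,tv=cv2.solvePnP(obj,undis(f,corners),np.eye(3),None,flags=cv2.SOLVEPNP_IPPE)
    Rc=Ro.from_rotvec(rv.ravel()); pr,_=cv2.projectPoints(obj,rv,tv,np.eye(3),None)
    res=(pr[:,0]-undis(f,corners))*297
    r=Ro.from_quat(f['r'])
    Xw=f['R'].T@(tv.ravel()-f['t']); zw=f['R'].T@Rc.as_matrix()[:,2]
    return Xw,zw,r.inv().apply(Xw-f['p']),r.inv().apply(zw),res
def bush(f,top,fl,zb=.0057,fix=False):
    C,Dt=rays_tool(f,top); _,Df=rays_tool(f,fl)
    def res(q):
        ax=np.array([q[2],q[3],-1]); ax/=np.linalg.norm(ax); O=np.array([q[0],q[1],zb]); o=[]
        for D,hh,rr in((Dt,.076,.021),(Df,.042,.031)):
            c=O+hh*ax; s=((c-C)@ax)/(D@ax); X=C+D*s[:,None]; o.append(np.linalg.norm(X-c,axis=1)-rr)
        return np.concatenate(o)*1000
    return least_squares(res,[0,0,0,0]),res
E
python3 - <<'E'
from fit import *
f=pickle.load(open('w16.pkl','rb'))
c=lambda P:(np.array(P)+.5)/5-.5+[195,60]
Xw,zw,Xt,zt,res=face_pose(f,c([(30,42),(527,42),(519,523),(41,523)]))
print('face w',Xw.round(4),zw.round(3),'expected z',ZB.round(3)); print('tool',Xt.round(4),zt.round(3),res.round(2).tolist())
# with bore circle rim
d=lambda P:(np.array(P)+.5)/4-.5+[185,175]
s,rf=bush(f,d([(95,375),(474,375),(285,543),(300,222),(130,290),(445,290),(150,495),(420,495)]),d([(285,28),(120,115),(440,108),(200,50),(370,48),(75,170),(490,165)]))
print('bush x,y,tilt',s.x.round(4),np.round(s.fun,1))
s,p,r=tool()
E
```

```text
face w [ 0.5879 -0.0862  0.1042] [ 0.011 -0.547  0.837] expected z [ 0.047 -0.498  0.866]
tool [ 0.0628 -0.0044  0.0788] [-0.07  -0.036 -0.997] [[-0.4, 0.49], [0.45, -0.47], [-0.42, 0.38], [0.38, -0.4]]
bush x,y,tilt [-0.0004  0.0003  0.0214  0.008 ] [-0.8 -1.1 -1.7 -0.9 -0.9 -0.6 -1.4 -1.4  1.2 -1.5 -1.6  0.2  0.5 -0.9
 -0.9]
```

```bash
cat >> fit.py <<'E'
def face_fix(f,corners,bore=None):
    h=.0425; xb=Rb().as_matrix()[:,0]
    obj=np.array([h*xb+h*EY,h*xb-h*EY,-h*xb-h*EY,-h*xb+h*EY])
    if bore is not None: obj=np.vstack([obj,[0,0,0]]); corners=np.vstack([corners,bore])
    s=least_squares(lambda q:(projw(f,q+obj)-corners).ravel(),[.588,-.084,.104])
    r=Ro.from_quat(f['r'])
    return s.x,r.inv().apply(s.x-f['p']),s.fun.reshape(-1,2)
E
python3 - <<'E'
from fit import *
f=pickle.load(open('w16.pkl','rb'))
c=lambda P:(np.array(P)+.5)/5-.5+[195,60]
X,t,res=face_fix(f,c([(30,42),(527,42),(519,523),(41,523)]),c([(279,278)]))
print(X.round(4),t.round(4),res.round(2).tolist())
o=np.array([.5822,-.0145,0]); print('bed xy',(X-o)@EX,(X-o)@EY)
R=Rb()
np.save('bore.npy',X)
togo(X+(.0057+.012)*ZB,R)
togo(X+(.0057+.035)*ZB,R)
E
```

```text
[ 0.5882 -0.0856  0.104 ] [ 0.0633 -0.0042  0.0794] [[0.44, -0.22], [0.29, -0.06], [-0.34, 0.15], [-0.32, -0.25], [-0.1, 0.37]]
bed xy -0.07129669321076873 0.0007499717754468878
t 16.75 pos [ 0.6011 -0.1786  0.1426] w 0.476 F [ 0.3  0.2 -3.9]
shift mm [63.  -4.1 61.7] turn deg [0.29 0.93 0.33]
t 16.75 pos [ 0.6011 -0.1786  0.1426] w 0.476 F [ 0.3  0.2 -3.9]
shift mm [62.6 -4.  38.7] turn deg [0.29 0.93 0.33]
```

Request:
move_arm --rows '[{"tx": 0.03,"ty": -0.002,"tz": 0,"ax": 0.3,"ay": 0.9,"az": 0.3,"jaw": 255},{"tx": 0.03,"ty": -0.002,"tz": 0.01,"ax": 0,"ay": 0,"az": 0,"jaw": 255},{"tx": 0.002,"ty": 0,"tz": 0.015,"ax": 0,"ay": 0,"az": 0,"jaw": 255},{"tx": 0,"ty": 0,"tz": 0,"ax": 0,"ay": 0,"az": 0,"jaw": 255}]'

```text
time: 17.15
tool_pos: [0.5898, -0.1135, 0.1556]
tool_rot: [-0.187, 0.651, 0.715, 0.173]
contact_force: [-0.3, 0.6, -5.3]
gripper_width: 0.479
```

Run:
```python
from fit import *
X=np.load('bore.npy');R=Rb()
togo(X+(.0057+.012)*ZB,R)
f=grab('wrist'); s,p,r=tool(); f['p']=p; f['r']=r.as_quat(); pickle.dump(f,open('w17.pkl','wb'))
print(r.inv().apply(X-p).round(4))
cv2.imwrite('pics/w17b.png',cv2.resize(f['color'][:,:,::-1],(800,600),interpolation=cv2.INTER_CUBIC))
g=grab('scene')['color'][130:260,160:310,::-1]; cv2.imwrite('pics/s17.png',cv2.resize(g,None,fx=4.5,fy=4.5,interpolation=cv2.INTER_CUBIC))
```

```text
t 17.15 pos [ 0.5898 -0.1135  0.1556] w 0.479 F [-0.3  0.6 -5.3]
shift mm [-1.3  0.8 41. ] turn deg [0.23 0.45 0.01]
[-0.0011 -0.0003  0.0604]
```

View pics/w17b.png

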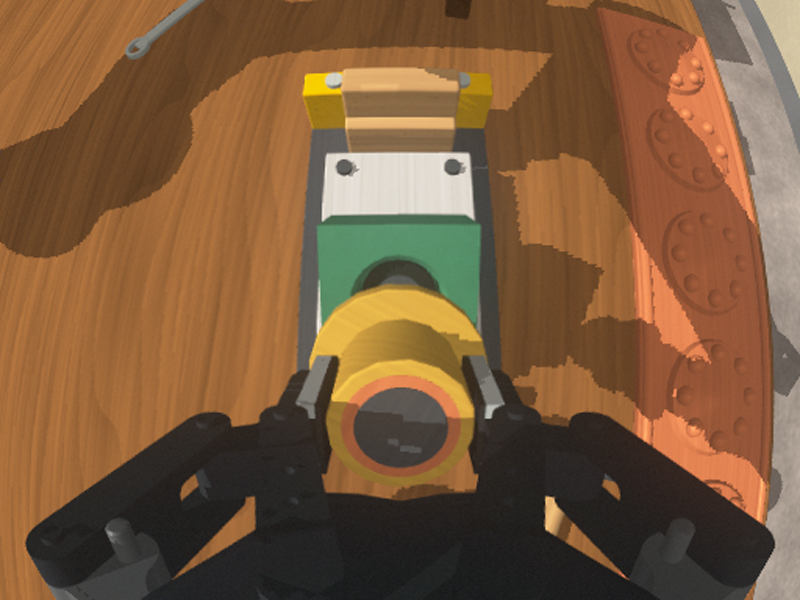

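View pics/s17.png

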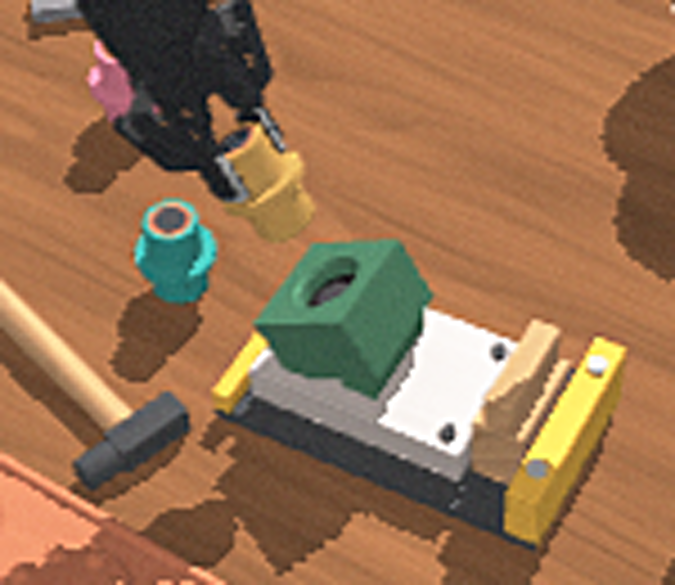

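Request:
move_arm --rows '[{"tx": -0.001,"ty": 0,"tz": 0.01,"ax": 0.2,"ay": 0.4,"az": 0,"jaw": 255},{"tx": 0,"ty": 0,"tz": 0.015,"ax": 0,"ay": 0,"az": 0,"jaw": 255},{"tx": 0,"ty": 0,"tz": 0.01,"ax": 0,"ay": 0,"az": 0,"jaw": 255},{"tx": 0,"ty": 0,"tz": 0,"ax": 0,"ay": 0,"az": 0,"jaw": 255}]'

```text
time: 17.65
tool_pos: [0.5899, -0.1004, 0.1235]
tool_rot: [-0.189, 0.652, 0.713, 0.175]
contact_force: [-0.7, 0.5, -4.5]
gripper_width: 0.474
```

Run:
```python
from fit import *
X=np.load('bore.npy');R=Rb()
togo(X+.0057*ZB,R)
f=grab('wrist'); s,p,r=tool(); f['p']=p; f['r']=r.as_quat(); pickle.dump(f,open('w18.pkl','wb'))
cv2.imwrite('pics/w18b.png',cv2.resize(f['color'][90:250,150:360,::-1],None,fx=3.6,fy=3.6,interpolation=cv2.INTER_CUBIC))
g=grab('scene')['color'][130:260,160:310,::-1]; cv2.imwrite('pics/s18.png',cv2.resize(g,None,fx=4.5,fy=4.5,interpolation=cv2.INTER_CUBIC))
```

```text
t 17.65 pos [ 0.5899 -0.1004  0.1235] w 0.474 F [-0.7  0.5 -4.5]
shift mm [ 3.3 -0.4 18.7] turn deg [ 0.28  0.15 -0.17]
```

View pics/w18b.png

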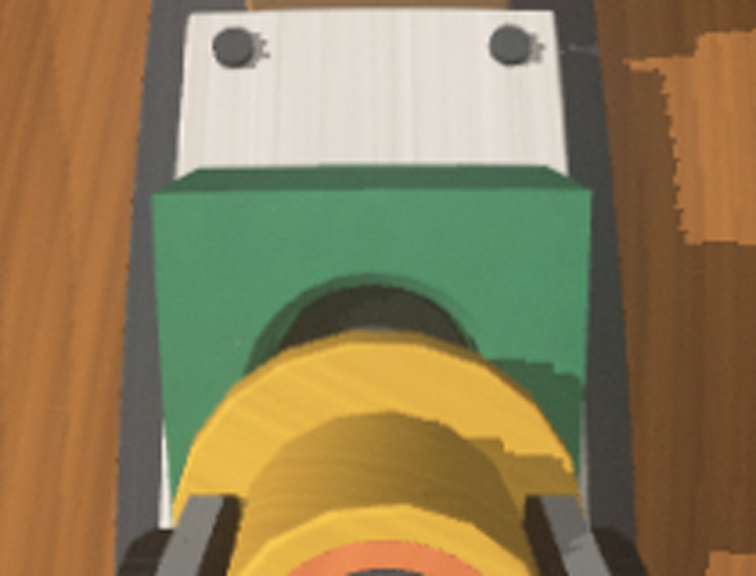

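View pics/s18.png

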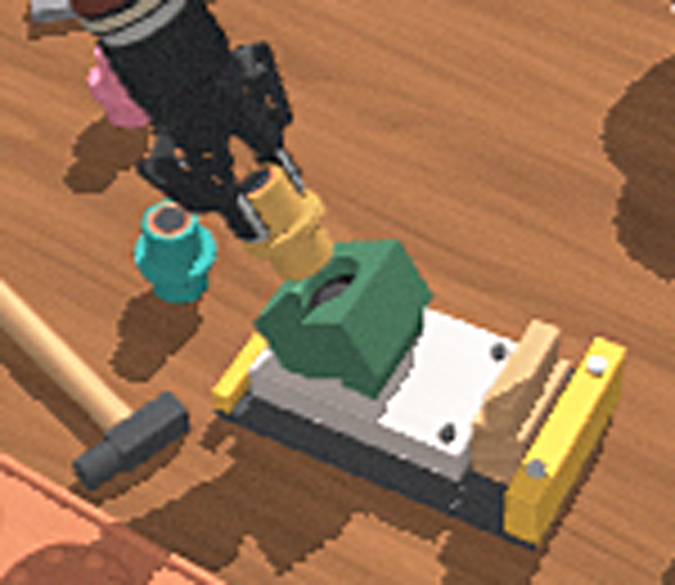

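Run:
```python
from fit import *
f=pickle.load(open('w18.pkl','rb'))
c=lambda P:(np.array(P)+.5)/3.6-.5+[150,90]
h=.0425; xb=Rb().as_matrix()[:,0]
obj=np.array([h*xb+h*EY,h*xb-h*EY,.0262*xb]); cor=c([(153,192),(592,188),(372,273)])
s=least_squares(lambda q:(projw(f,q+obj)-cor).ravel(),[.588,-.084,.104])
r=Ro.from_quat(f['r']);print(s.x.round(4),r.inv().apply(s.x-f['p']).round(4),s.fun.round(2))
print('old in tool',r.inv().apply(np.load('bore.npy')-f['p']).round(4))
```

```text
[ 0.5881 -0.0856  0.1042] [ 0.0034 -0.0007  0.0247] [-0.13 -0.15 -0.    0.48  0.11 -0.33]
old in tool [ 0.0033 -0.0007  0.025 ]
```

Request:
move_arm --rows '[{"tx": 0.003,"ty": -0.0005,"tz": 0.003,"ax": 0.3,"ay": 0.1,"az": 0,"jaw": 255},{"tx": 0,"ty": 0,"tz": 0.005,"ax": 0,"ay": 0,"az": 0,"jaw": 255},{"tx": 0,"ty": 0,"tz": 0,"ax": 0,"ay": 0,"az": 0,"jaw": 255}]'

```text
time: 18.05
tool_pos: [0.5903, -0.0946, 0.12]
tool_rot: [-0.19, 0.651, 0.714, 0.174]
contact_force: [-0.3, 0.5, -5.7]
gripper_width: 0.477
```

Run:
```python
from fit import *
X=np.load('bore.npy');R=Rb()
togo(X+.0057*ZB,R)
```

```text
t 18.05 pos [ 0.5903 -0.0946  0.12  ] w 0.477 F [-0.3  0.5 -5.7]
shift mm [ 0.  -1.3 12.8] turn deg [ 0.14  0.16 -0.09]
```

Request:
move_arm --rows '[{"tx": 0,"ty": -0.0013,"tz": 0.003,"ax": 0.1,"ay": 0.2,"az": 0,"jaw": 255},{"tx": 0,"ty": 0,"tz": 0.004,"ax": 0,"ay": 0,"az": 0,"jaw": 255},{"tx": 0,"ty": 0,"tz": 0,"ax": 0,"ay": 0,"az": 0,"jaw": 255}]'

```text
time: 18.35
tool_pos: [0.5889, -0.0911, 0.114]
tool_rot: [-0.191, 0.651, 0.714, 0.175]
contact_force: [0.6, 0.6, -4.3]
gripper_width: 0.479
```

Run:
```python
from fit import *
X=np.load('bore.npy');R=Rb()
togo(X+.0057*ZB,R)
```

```text
t 18.35 pos [ 0.5889 -0.0911  0.114 ] w 0.479 F [ 0.6  0.6 -4.3]
shift mm [-0.1 -0.2  5.7] turn deg [ 0.08 -0.02 -0.06]
```

Request:
move_arm --rows '[{"tx": 0,"ty": 0,"tz": 0.004,"ax": 0,"ay": 0,"az": 0,"jaw": 255},{"tx": 0,"ty": 0,"tz": 0.004,"ax": 0,"ay": 0,"az": 0,"jaw": 255},{"tx": 0,"ty": 0,"tz": 0,"ax": 0,"ay": 0,"az": 0,"jaw": 255}]'

```text
time: 18.65
tool_pos: [0.5885, -0.0868, 0.1064]
tool_rot: [-0.191, 0.651, 0.714, 0.175]
contact_force: [-0.2, 0.1, -4.1]
gripper_width: 0.475
```

Run:
```python
from fit import *
X=np.load('bore.npy');R=Rb()
togo(X-.0283*ZB,R)
g=grab('scene')['color'][130:260,160:310,::-1]; cv2.imwrite('pics/s19.png',cv2.resize(g,None,fx=4.5,fy=4.5,interpolation=cv2.INTER_CUBIC))
```

```text
t 18.65 pos [ 0.5885 -0.0868  0.1064] w 0.475 F [-0.2  0.1 -4.1]
shift mm [-0.1 -0.2 31.1] turn deg [ 0.08 -0.01 -0.06]
```

View pics/s19.png

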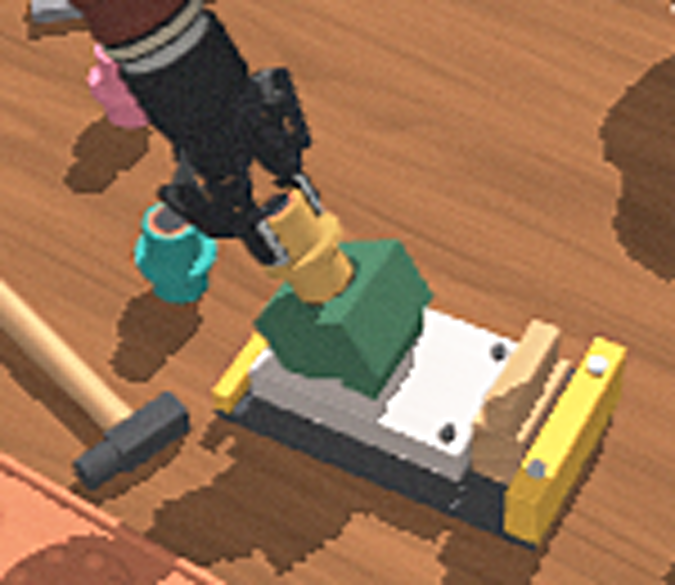

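Request:
move_arm --rows '[{"tx": 0,"ty": 0,"tz": 0.004,"ax": 0,"ay": 0,"az": 0,"jaw": 255},{"tx": 0,"ty": 0,"tz": 0.004,"ax": 0,"ay": 0,"az": 0,"jaw": 255},{"tx": 0,"ty": 0,"tz": 0,"ax": 0,"ay": 0,"az": 0,"jaw": 255}]'

```text
time: 19.0
tool_pos: [0.5884, -0.0828, 0.0993]
tool_rot: [-0.191, 0.651, 0.714, 0.175]
contact_force: [-0.5, 0.4, -5.3]
gripper_width: 0.476
```

Run:
```python
from fit import *
X=np.load('bore.npy');R=Rb()
togo(X-.0283*ZB,R)
```

```text
t 19.0 pos [ 0.5884 -0.0828  0.0993] w 0.476 F [-0.5  0.4 -5.3]
shift mm [-0.1 -0.5 22.9] turn deg [ 0.12  0.01 -0.05]
```

Request:
move_arm --rows '[{"tx": 0,"ty": 0,"tz": 0.003,"ax": 0,"ay": 0,"az": 0,"jaw": 255},{"tx": 0,"ty": 0,"tz": 0.003,"ax": 0,"ay": 0,"az": 0,"jaw": 255}]'

```text
time: 19.2
tool_pos: [0.5885, -0.0809, 0.0964]
tool_rot: [-0.19, 0.65, 0.714, 0.175]
contact_force: [-4.2, -3.7, 3.1]
gripper_width: 0.475
```

Run:
```python
from fit import *
X=np.load('bore.npy');R=Rb()
togo(X-.0283*ZB,R)
```

```text
t 19.2 pos [ 0.5885 -0.0809  0.0964] w 0.475 F [-4.2 -3.7  3.1]
shift mm [-0.2 -0.8 19.4] turn deg [0.14 0.09 0.02]
```

Request:
move_arm --rows '[{"tx": 0,"ty": -0.0008,"tz": 0.003,"ax": 0.1,"ay": 0,"az": 0,"jaw": 255},{"tx": 0,"ty": 0,"tz": 0.003,"ax": 0,"ay": 0,"az": 0,"jaw": 255}]'

```text
time: 19.4
tool_pos: [0.5884, -0.0791, 0.0933]
tool_rot: [-0.189, 0.65, 0.715, 0.174]
contact_force: [-3.6, -3.5, 3.4]
gripper_width: 0.477
```

Run:
```python
from fit import *
X=np.load('bore.npy');R=Rb()
togo(X-.0283*ZB,R)
```

```text
t 19.4 pos [ 0.5884 -0.0791  0.0933] w 0.477 F [-3.6 -3.5  3.4]
shift mm [-0.2 -0.9 15.9] turn deg [0.16 0.2  0.08]
```

Request:
move_arm --rows '[{"tx": 0,"ty": -0.0015,"tz": 0.004,"ax": 0.1,"ay": 0.1,"az": 0,"jaw": 255},{"tx": 0,"ty": -0.0005,"tz": 0.004,"ax": 0,"ay": 0,"az": 0,"jaw": 255}]'

```text
time: 19.6
tool_pos: [0.588, -0.0758, 0.088]
tool_rot: [-0.188, 0.65, 0.715, 0.176]
contact_force: [-1.4, -3.3, 3.3]
gripper_width: 0.472
```

Run:
```python
from fit import *
X=np.load('bore.npy');R=Rb()
togo(X-.0283*ZB,R)
```

```text
t 19.6 pos [ 0.588  -0.0758  0.088 ] w 0.472 F [-1.4 -3.3  3.3]
shift mm [-0.4 -0.8  9.6] turn deg [0.34 0.18 0.16]
```

Request:
move_arm --rows '[{"tx": 0,"ty": -0.0005,"tz": 0.003,"ax": 0.2,"ay": 0.1,"az": 0,"jaw": 255},{"tx": 0,"ty": 0,"tz": 0.003,"ax": 0,"ay": 0,"az": 0,"jaw": 255}]'

```text
time: 19.8
tool_pos: [0.5877, -0.0727, 0.0829]
tool_rot: [-0.189, 0.649, 0.715, 0.175]
contact_force: [-2.0, -3.5, 3.5]
gripper_width: 0.474
```

Run:
```python
from fit import *
X=np.load('bore.npy');R=Rb()
togo(X-.0283*ZB,R)
```

```text
t 19.8 pos [ 0.5877 -0.0727  0.0829] w 0.474 F [-2.  -3.5  3.5]
shift mm [-0.6 -0.8  3.6] turn deg [0.21 0.09 0.19]
```

Request:
move_arm --rows '[{"tx": 0,"ty": 0,"tz": 0.002,"ax": 0,"ay": 0,"az": 0,"jaw": 255}]'

```text
time: 19.9
tool_pos: [0.5875, -0.0714, 0.0808]
tool_rot: [-0.19, 0.649, 0.715, 0.175]
contact_force: [-1.1, -2.4, 3.2]
gripper_width: 0.475
```

Request:
move_arm --rows '[{"tx": 0,"ty": 0,"tz": 0.002,"ax": 0,"ay": 0,"az": 0,"jaw": 255}]'

```text
time: 20.0
tool_pos: [0.5874, -0.0701, 0.0799]
tool_rot: [-0.19, 0.649, 0.715, 0.176]
contact_force: [-6.3, -4.0, 13.9]
gripper_width: 0.471
```

Request:
move_arm --rows '[{"tx": 0,"ty": -0.0005,"tz": 0.001,"ax": 0,"ay": 0,"az": 0,"jaw": 255}]'

```text
time: 20.1
tool_pos: [0.5874, -0.0695, 0.0799]
tool_rot: [-0.19, 0.649, 0.716, 0.176]
contact_force: [-1.0, -3.5, 6.6]
gripper_width: 0.474
```

Run:
```python
from fit import *
X=np.load('bore.npy');R=Rb()
togo(X-.0283*ZB,R)
f=grab('wrist'); s,p,r=tool(); f['p']=p; f['r']=r.as_quat(); pickle.dump(f,open('w20.pkl','wb'))
cv2.imwrite('pics/w20b.png',cv2.resize(f['color'][90:330,150:360,::-1],None,fx=2.5,fy=2.5,interpolation=cv2.INTER_CUBIC))
g=grab('scene')['color'][130:260,160:310,::-1]; cv2.imwrite('pics/s20.png',cv2.resize(g,None,fx=4.5,fy=4.5,interpolation=cv2.INTER_CUBIC))
```

```text
t 20.1 pos [ 0.5874 -0.0695  0.0799] w 0.474 F [-1.  -3.5  6.6]
shift mm [-1.9 -0.7 -0.6] turn deg [ 0.22 -0.03  0.27]
```

View pics/w20b.png

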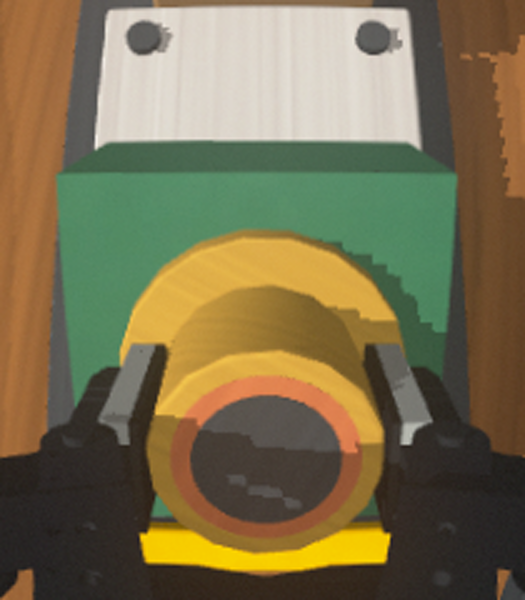

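View pics/s20.png

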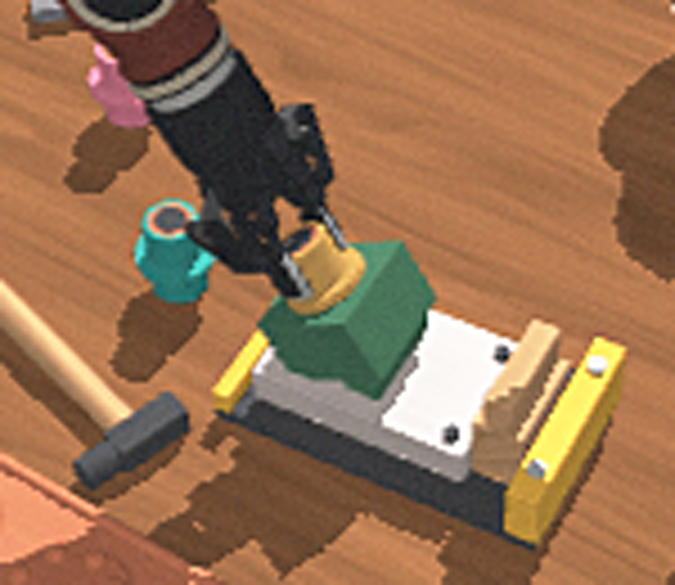

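Request:
move_arm --rows '[{"tx": 0,"ty": 0,"tz": 0.0015,"ax": 0,"ay": 0,"az": 0,"jaw": 255}]'

```text
time: 20.3
tool_pos: [0.5874, -0.0689, 0.0799]
tool_rot: [-0.19, 0.648, 0.716, 0.176]
contact_force: [-6.6, -5.1, 11.4]
gripper_width: 0.474
```

Request:
move_arm --rows '[{"tx": 0,"ty": 0,"tz": 0.0015,"ax": 0,"ay": 0,"az": 0,"jaw": 255}]'

```text
time: 20.4
tool_pos: [0.5873, -0.0684, 0.0799]
tool_rot: [-0.19, 0.648, 0.716, 0.176]
contact_force: [-5.4, -5.2, 10.1]
gripper_width: 0.478
```

Height no longer drops and the force has risen, so the flange has landed. I release and back off along the axis.

Request:
move_arm --rows '[{"tx": 0,"ty": 0,"tz": 0,"ax": 0,"ay": 0,"az": 0,"jaw": 0},{"tx": 0,"ty": 0,"tz": 0,"ax": 0,"ay": 0,"az": 0,"jaw": 0},{"tx": 0,"ty": 0,"tz": 0,"ax": 0,"ay": 0,"az": 0,"jaw": 0},{"tx": 0,"ty": 0,"tz": 0,"ax": 0,"ay": 0,"az": 0,"jaw": 0},{"tx": 0,"ty": 0,"tz": 0,"ax": 0,"ay": 0,"az": 0,"jaw": 0},{"tx": 0,"ty": 0,"tz": -0.015,"ax": 0,"ay": 0,"az": 0,"jaw": 0},{"tx": 0,"ty": 0,"tz": -0.03,"ax": 0,"ay": 0,"az": 0,"jaw": 0},{"tx": 0,"ty": 0,"tz": -0.03,"ax": 0,"ay": 0,"az": 0,"jaw": 0},{"tx": 0,"ty": 0,"tz": -0.03,"ax": 0,"ay": 0,"az": 0,"jaw": 0},{"tx": -0.02,"ty": 0,"tz": -0.02,"ax": 0,"ay": 0,"az": 0,"jaw": 0},{"tx": 0,"ty": 0,"tz": 0,"ax": 0,"ay": 0,"az": 0,"jaw": 0}]'

```text
time: 21.5
tool_pos: [0.5934, -0.1494, 0.1812]
tool_rot: [-0.193, 0.647, 0.716, 0.176]
contact_force: [-1.5, 0.8, -0.2]
gripper_width: 0.993
```

Run:
```python
from fit import *
f=grab('wrist'); s,p,r=tool(); f['p']=p; f['r']=r.as_quat(); pickle.dump(f,open('w21.pkl','wb')); print(p)
cv2.imwrite('pics/w21b.png',cv2.resize(f['color'][:,:,::-1],(800,600),interpolation=cv2.INTER_CUBIC))
g=grab('scene')['color'][130:260,160:310,::-1]; cv2.imwrite('pics/s21.png',cv2.resize(g,None,fx=4.5,fy=4.5,interpolation=cv2.INTER_CUBIC))
grab('top','top21')
```

```text
[ 0.59340166 -0.14791275  0.18122655]
```

View pics/w21b.png

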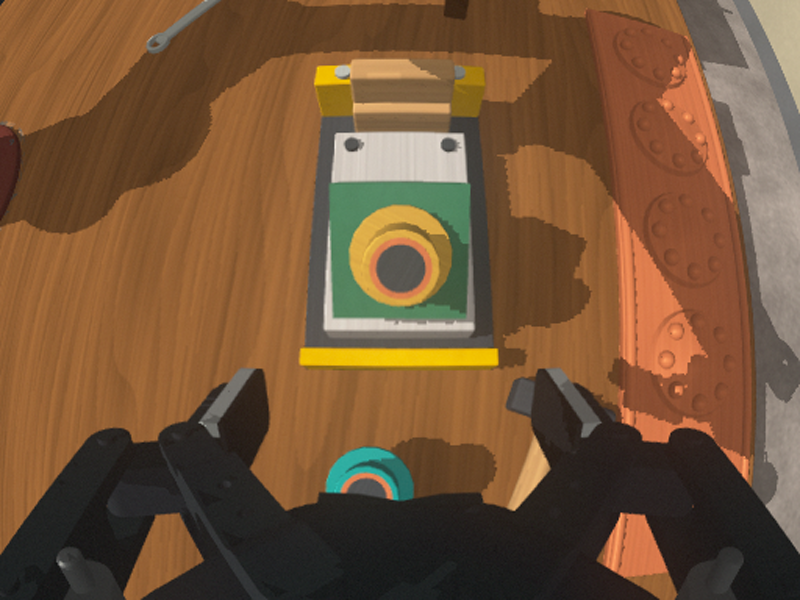

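View pics/s21.png

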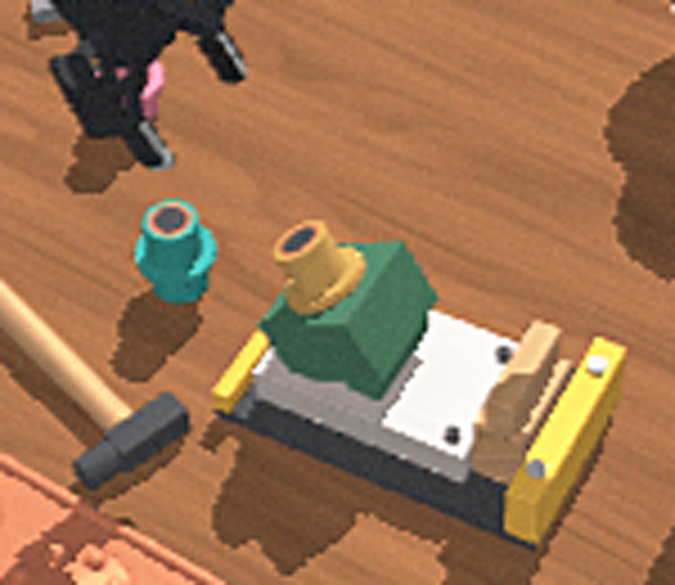

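Run:
```python
from fit import *
f=pickle.load(open('w21.pkl','rb'))
cv2.imwrite('pics/w21c.png',cv2.resize(f['color'][105:215,200:315,::-1],None,fx=6,fy=5.4,interpolation=cv2.INTER_CUBIC))
cv2.imwrite('pics/w21c.png',cv2.resize(f['color'][105:215,200:315,::-1],None,fx=5,fy=5,interpolation=cv2.INTER_CUBIC))
```

```text
(no output)
```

View pics/w21c.png

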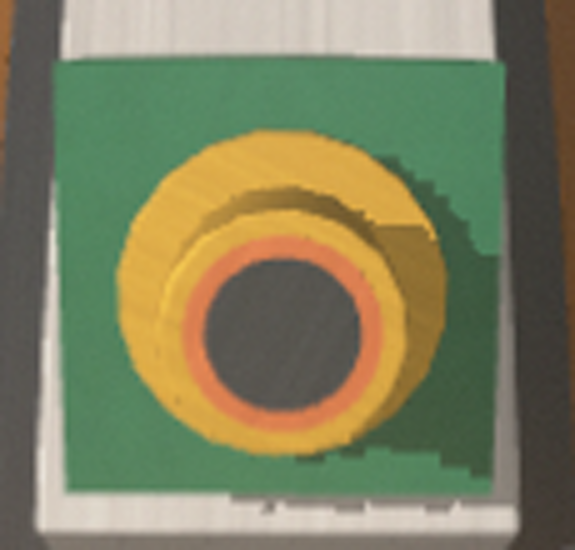

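Run:
```python
from fit import *
f=pickle.load(open('w21.pkl','rb'))
c=lambda P:(np.array(P)+.5)/5-.5+[200,105]
X,t,res=face_fix(f,c([(54,62),(505,62),(492,494),(67,492)]))
o=np.array([.5822,-.0145,0]); print('face',X.round(4),'bed',(X-o)@EX,(X-o)@EY,res.round(2).tolist())
# bushing: predicted circles if home, vs observed
xb=Rb().as_matrix()[:,0]; a=np.linspace(0,2*np.pi,73)
for h,r,ob in ((.042,.031,'flange top L118 R445 T128 (mid x 281)'),(.008,.031,'flange upper face if home'),(.042,.021,'collar top L160 R407 T208 B455')):
    P=projw(f,X+h*ZB+r*(np.cos(a)[:,None]*xb+np.sin(a)[:,None]*EY)); Q=(P-[200,105]+.5)*5-.5
    print(ob,'pred L%.0f R%.0f T%.0f B%.0f'%(Q[:,0].min(),Q[:,0].max(),Q[:,1].min(),Q[:,1].max()))
```

```text
face [ 0.5879 -0.0818  0.1036] bed -0.06752530064926635 0.0006964407712586359 [[0.32, -0.3], [0.2, 0.28], [-0.25, 0.08], [-0.33, -0.06]]
flange top L118 R445 T128 (mid x 281) pred L91 R467 T134 B504
flange upper face if home pred L114 R445 T122 B449
collar top L160 R407 T208 B455 pred L151 R407 T196 B447
```

```bash
python3 -c "
from plant import manip
print(manip.state()['contact_force'],manip.state()['time']); print(manip.job_done())"
```

```text
[-0.83749529  0.58993565 -0.15557283] 21.65
the job is handed in; nothing more can be done
None
```

The pale block stands upright in the gap and the brass bushing is pressed home. Both are released, and I handed the job in at about 21.7 s. No verdict was reported.

**Block:** I set it down until the force rose to about 12 N, right at the predicted floor height, then opened the jaws. The later wrist pictures show it upright and roughly centred between the carriage and the wall.

**Bushing:**
- **Pressing:** It drove the seal ring at a steady 8 N or so. I stopped when the force rose and the height stopped falling, and the wrist readings stayed far below the 70 N limit.
- **Seating:** The last pose agrees with home to about 1 mm along the bore axis. In the picture after release, the bushing sits about 1.5 mm off centre and tilted about 0.02 rad. I could not see the seal ring itself; its travel is inferred from the bushing's depth.
- **Carriage:** It moved about 4 mm, roughly taking up the slack to the block.

**Disagreements:**
- **Fingertip height:** The fingertips sit about 42 mm behind the reported tool point. My first grasp therefore closed in the air above the block without moving it, and I used the measured offset from then on.
- **Measured sizes:** In the last picture the collar looked about 4% smaller than predicted. I put that down to how its edge shows in the image.

I did not measure the other objects again at the end. None was touched as far as the pictures and forces showed.

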